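# Set a slanted carton lane with a locking bevel

## Robot

A 7-joint arm with a two-finger parallel gripper is mounted at the origin on the work surface. World frame = base frame: x ahead of the robot, y to its left, z up, the work surface at z = 0. Lengths are in m, angles in degrees, forces in N, time in s.
With the tool pointing down it reaches from about 0.375 to 0.925 m from the base axis. Payload 3.1 kg.
Tool frame: the origin (TCP) lies where the fingers leave the gripper's body, on its centre line; the fingertips stand 73 mm ahead of it and the grasp point (between the pads) lies 54 mm ahead of it (env.tcp_to_tips is the distance from the TCP to the fingertips, in m); x points along the fingers, y is the direction in which the jaws open and shut, and the axes are right-handed (so a half turn about x gives the same grasp; the last joint's range is limited). The gripper opens to 85 mm and grips with 20 to 120 N. Pads are 22 mm wide; open, the fingers measure 114 mm over their backs; the gripper's body (76 mm by 85 mm) begins 54 mm behind the grasp point. The pads swing forward as they close: fully open they stand 13 mm farther back than shut.
Start: joints at [57.536, 21.939, 2.515, 91.553, -1.026, 66.532, -2.859], TCP at [0.294, -0.58, 0.304] pointing down, gripper open.
Joint ranges: [-149.38, 149.38], [-23.57, 123.04], [-84.95, 90], [0, 143.3], [-89.99, 269.99], [3.08, 112.72], [-163.45, 163.45]. Speed limits (degrees/s): [159.86, 159.86, 180, 180, 180, 180, 180].

## Interface

Orientations are given as a 3x3 rotation matrix whose columns are the frame's x, y, z axes.
In Python, from plant import env, cams, job, nets gives the robot as it stands.
- The arm moves only by the tool carry_out, never from a script. Its argument "deltas" is one flat list of numbers, 7 for each row, row after row: the shift along the tool's x, y, z in cm, then the turn, a rotation vector about the tool's x, y, z in degrees, then the closure in counts, from 0 (fully open) to 255 (shut). A call has 1 to 5 rows; each row shifts and turns the commanded pose from where the row before left it, along the tool's axes as they then stand; what a row does not reach is not made up. A row lasts 1/12 s, in which the tool goes at most 41.7 mm and 7.16 degrees, less where a joint would pass 70% of its speed; a pose out of reach is approached as far as the arm can. A call is refused whole if a number of a shift passes 4.17 or a number of a turn 7.16, either way. A call with a gripper value outside its range is refused whole. The fingers move at their own pace and stop on an object; "grip_force" is the grip in N (left out, the last holds). Time passes only in rows, so rows that do not move let the fingers close. It gives the time, the measured TCP pose, the force and the opening at its end, in the units of the state.
- env.get_obs(): the state, without advancing time (a new reading comes with each control period).
- cams.grab_frame(name): name is "scene" or "top" or "wrist"; returns a dict with "image" (384x512x3 uint8, red, green, blue), "fx", "fy", "cx", "cy" (pixels), "eye" and "rotation" of the camera in the world. Camera axes: x right, y down, z forward; pixel columns grow to the right and rows downward; lengths in m; the calibration is good to about 2 mm. A picture is of the moment at which its call begins. There is no depth.
- job.finish_job(): hands the job in, once; it reports no verdict.
Trained networks look in the newest picture that a camera, given by its name, has taken for a name from the list of things; names that differ only in an ending like _2 or _b are one class to them, and where a whole thing is asked for, a point or a joint stands for the part that bears it (a point fixed in the world has none). Each returns a list of dicts, best first, with "conf" (0 to 1); they miss things now and then, are a little off and sometimes report something else, mostly with a low value. They report only what shows in the picture. A call takes as long as a camera call. They do not tell look-alikes from the thing itself.
- nets.find_in(camera, target): "position" ([x, y, z] in m, in world coordinates, good to about 4 mm: the middle of the surface that is visible of it).
The state is a dict: "time_s": time; "joint_pos": joint angles; "joint_velocities": joint speeds; "tau": joint torques, N m; "eef_pos": TCP position; "orientation": TCP orientation; "contact_force": force on the tool from outside, world axes, zero at the start; "ft_torque": the same for the moment, N m; "finger_gap": finger opening in m.
Only numpy, scipy, OpenCV 4.12 (cv2) and the standard library are available. Lean on these libraries where they do the work, as an engineer would, in place of code of your own. Each camera call takes 0.05 s, during which the arm holds its last target.

## Task

Set up a second slanted lane on the medicine shelf rail: bed the bevel in the corner on the left of the existing yellow-tipped divider, its stock flush along the front of the rail and its blade flush against the divider, and press the red lever fully down to lock it. Carry it, still locked, to the same corner of the blue-tipped new divider and bring that divider flush against the blade, so that both slant alike. Lay the bevel back on its mat, lift the bed marker out of its notch, shift it one notch towards the existing divider and drop it fully home, and stand every carton on the counter upright in the lane between the two dividers, long sides along the dividers, clear of the rail and not sticking out past the dividers' ends, without shifting the existing divider or the bottles and jars.

Things in the scene. Friction and masses are not known exactly. Their poses are not given: they have to be found in the camera images.
- rail: Aluminium rail fixed on the counter, 500 mm long, 26 deep, 50 high. Origin at the foot of its front face; the body lies at x 0 to +26 mm, y -190 to +310 mm, the lanes on the -x side. Along its top runs a channel 18 mm wide, 22 deep, between two 4 mm lips; cross ribs in it (tops 9 mm below the lip tops) leave notches 17 mm long every 35 mm
- old_div_hinge (a point): pin of the existing, yellow-tipped divider: clear strip 5 mm thick, 20 mm high, 120 mm long, clamped tight, turning about an upright pin on the rail's front face. It points away from the rail's front and slants to rail +y. Frame turns with the divider: +x from the tip back to the pin, y across. Pin at rail y = -150 mm; point 11 mm above the counter
- old_div_tip (a point): free end of the existing (yellow-tipped) divider, 120 mm from its pin; same axes. It must stay where it is
- new_div_hinge (a point): pin of the new, blue-tipped divider: clear strip 5 mm thick, 20 mm high, 120 mm long, stiff (0.9 N at its tip moves it; stays where left), turning about an upright pin on the rail's front face. It points away from the rail's front and slants to rail +y. Starts leaning over more than the existing one. Same axes as that. Pin at rail y = +80 mm; point 11 mm up
- new_div_tip (a point): free end of the new (blue-tipped) divider, 120 mm from its pin; same axes
- bevel_pivot (a point): bevel's pivot, 9 mm above its underside; axes of the stock. Bevel 0.34 kg; dark stock 30 mm wide (x -15 to 15), 18 high, reaching 118 mm from the pivot along +y; blade on the -x side. Bedded: stock's +x face on the rail, its +y along the rail's +y, pivot 15 mm before the rail face and 13.5 mm from the divider's centre line, on the divider's +y side
- bevel_grip (a point): centre of the orange grip on the stock, 88 mm from the pivot: 22 mm (x) by 26 mm (y), from 18 to 54 mm above the bevel's underside (point 36 mm above it); grasp it from above along the stock (y), 26 mm wide. Axes of the stock
- blade_tip (a point): free end of the aluminium blade, 130 mm from the pivot; blade 22 mm wide, 10 high, 1 above the bevel's underside; +x from tip to pivot. Unlocked it swings at 0.3 N on its tip, so sliding the bevel along the rail against a divider turns it flush. Locked, friction holds it: it can push the new divider over, but creeps under a hard push
- lock_tip (a point): top of the free end of the red lock lever, to be pressed straight down. Lever 13 mm wide, along the stock, hinged 20 mm from the pivot, its free end 34 mm from the axle, towards the grip; end about 50 mm above the bevel's underside unlocked, 32 locked
- lock (a joint): lock lever: 0 raised (unlocked), about 0.6 pressed down until it stops (locked); takes about 3 to 8 N on its end, and stays where left
- mat: thin blue mat on the counter, 180 x 180 mm, 1 mm thick (as good as flush), where the bevel starts and is laid back; origin at the centre of its underside
- marker_mid (a point): centre of the grip of the blue bed marker (blank white card): plate 12 (x) by 34 (y) by 36 mm high. Below it a shoulder 24 x 36 x 6 mm that rests on the rail lips, then a tab 12.5 x 12 mm, 21 long, in the notch. Home, the point is 24 mm above the lip tops; the tab clears the ribs when lifted 13 mm, the channel at 22. 50 g; axes as the rail's
- notch_to (a point): the notch the marker belongs in, behind the middle of the new lane: point at lip height (50 mm) over its centre, at rail y = -35 mm
- notch_from (a point): the notch the marker starts in, next to it, at rail y = 0
- box0_mid (a point): white medicine carton with blue band, 64 x 34 x 50 mm (x, y, z), 80 g; the point is its centre, x along its long side, z up. May be absent
- box1_mid (a point): white medicine carton with orange band, 64 x 34 x 50 mm (x, y, z), 80 g; the point is its centre, x along its long side, z up. May be absent
- box2_mid (a point): white medicine carton with green band, 64 x 34 x 50 mm (x, y, z), 80 g; the point is its centre, x along its long side, z up. May be absent
- saline: clear bottle, 64 mm across, 160 mm high, behind the rail; leave alone
- amber: small amber jar, 54 mm across, 85 mm high, behind the rail; leave alone
- pills: white pill jar with green cap, 44 mm across, 70 mm high, beyond the cartons; leave alone
Things that resemble listed ones, but are neither listed nor needed, are in the scene too. What is shaped like the part that bears box0_mid but purple is not meant. What is shaped like the part that bears box1_mid but pink is not meant.

How it is judged (in metres and radians):
On the way, in this order (a step that is already met when the one before it is completed fails the run):
1. the bevel is bedded in the existing divider's corner, stock along the rail and blade flush with the divider, and its lock lever is down (angle between the y axis of bevel_pivot and the y axis of rail, either way round below 0.05 rad and horizontal distance between bevel_pivot and old_div_hinge below 0.034 m and angle between the x axis of blade_tip and the x axis of old_div_tip, either way round below 0.045 rad and value of joint lock above 0.5 rad and height (world z) of bevel_pivot below 0.016 m), for 0.3 s.
2. the bevel, still locked, is bedded in the new divider's corner, and the new divider lies flush along the blade (angle between the y axis of bevel_pivot and the y axis of rail, either way round below 0.05 rad and horizontal distance between bevel_pivot and new_div_hinge below 0.034 m and angle between the x axis of blade_tip and the x axis of new_div_tip, either way round below 0.045 rad and value of joint lock above 0.5 rad and height (world z) of bevel_pivot below 0.016 m), for 0.3 s.
At the end, for the whole second after the job is handed in: Dividers slant alike within 0.06 rad; cartons upright between them, centres 30 to 85 mm before the rail, within 0.15 rad of the new divider; marker home in its new notch (6 mm in plan, 4 mm in height); bevel flat, grip and pivot over the mat (angle between the x axis of old_div_tip and the x axis of new_div_tip, either way round below 0.06 rad and y of each of box0_mid, box1_mid, box2_mid in the frame of new_div_tip below -0.015 m and y of each of box0_mid, box1_mid, box2_mid in the frame of old_div_tip above 0.015 m and x of box0_mid in the frame of rail between -0.085 and -0.03 m and height (world z) of each of box0_mid, box1_mid, box2_mid below 0.03 m and angle between each of box0_mid, box1_mid, box2_mid, marker_mid, bevel_pivot's own z axis and vertical below 0.1 rad and angle between the x axis of each of box0_mid, box1_mid, box2_mid and the x axis of new_div_tip, either way round below 0.15 rad and x of box1_mid in the frame of rail between -0.085 and -0.03 m and x of box2_mid in the frame of rail between -0.085 and -0.03 m and horizontal distance between marker_mid and notch_to below 0.006 m and height (world z) of marker_mid below 0.078 m and x of bevel_grip in the frame of mat between -0.09 and 0.09 m and y of bevel_grip in the frame of mat between -0.09 and 0.09 m and x of bevel_pivot in the frame of mat between -0.09 and 0.09 m and y of bevel_pivot in the frame of mat between -0.09 and 0.09 m and height (world z) of bevel_pivot below 0.018 m); the robot touches nothing.
It fails at once if the existing divider is shifted (tip moved over 10 mm) (distance of old_div_tip from where it was at the start of the episode above 0.01 m).
It fails at once if the saline container is shifted over 20 mm (distance of saline from where it was at the start of the episode above 0.02 m).
It fails at once if the amber container is shifted over 20 mm (distance of amber from where it was at the start of the episode above 0.02 m).
It fails at once if the pills container is shifted over 20 mm (distance of pills from where it was at the start of the episode above 0.02 m).
Of box0, box1, box2 only 2 to 3 are there at a start; the rules pass over those that are not, and their reading is None.
At some moment in a run one of box0, box1, box2 may be knocked a few centimetres aside while the robot is not near it.
Once in a run the grip may slacken for a moment while it holds something.
It also fails if it takes over 210 s, if anything falls off the work surface, if the arm or the gripper's body presses on something with over 40 N, if the wrist force passes 120 N, or if a joint passes its speed limit or range.

## Working session

There is one attempt and no reset: what is moved stays moved. The work goes in short steps, Python scripts to look and compute and a tool call to move; the robot and the scene stay as the last step left them, time stands still between calls to the robot, and variables do not carry over. Pictures are saved under pics/ and viewed, and the job is handed in when it is done.

Besides the shell and the picture viewer there is one more tool, called as a command line: name --argument value ..., lists and objects as JSON in quotes. carry_out: Moves the arm, as the interface text tells. Its arguments: {"type":"object","properties":{"deltas":{"type":"array","items":{"type":"number"}},"grip_force":{"type":"number"}},"required":["deltas"]}

```bash
ls; mkdir -p pics
python3 - <<'E'
from plant import env,cams,job,nets
import cv2
o=env.get_obs()
print(o)
for n in ["scene","top","wrist"]:
    f=cams.grab_frame(n); cv2.imwrite(f"pics/{n}0.png",cv2.cvtColor(f["image"],cv2.COLOR_RGB2BGR))
    print(n,f["fx"],f["cx"],f["cy"],f["eye"],f["rotation"])
E
```

```text
pics
{'time_s': 0.0, 'joint_pos': array([57.53569283, 21.9920076 ,  2.51098007, 91.65036937, -1.02604284,
       66.53112524, -2.85757119]), 'joint_velocities': array([0.02816549, 0.01029588, 0.03377789, 0.04015007, 0.00286118,
       0.1396316 , 0.02796918]), 'tau': array([ 5.95313895e-05, -4.33461642e+01,  1.02437072e+00, -2.49514103e+01,
        1.05904465e-02,  1.13820771e-02,  7.77094868e-06]), 'eef_pos': array([ 0.29335165, -0.57918581,  0.3024757 ]), 'orientation': array([[-1.30649261e-03,  4.51921098e-01, -8.92056957e-01],
       [ 2.28930738e-03, -8.92054029e-01, -4.51922967e-01],
       [-9.99996526e-01, -2.63262659e-03,  1.30875694e-04]]), 'contact_force': array([-0.14121449, -0.33633826, -0.8019079 ]), 'ft_torque': array([0.02334979, 0.03689396, 0.01196775]), 'finger_gap': 0.08526538805200518}
scene 423.41959449894364 252.03804010281104 189.0875874693757 [1.23979261 0.60726624 0.67225775] [[-0.69600025  0.38544256 -0.60581984]
 [ 0.7180407   0.37232652 -0.58803955]
 [-0.00109268 -0.84427898 -0.5359028 ]]
top 393.1599968772439 252.46306094365872 198.54371764922672 [ 0.46952462 -0.04286467  1.18501768] [[ 0.01153148 -0.99530386  0.09611066]
 [-0.99984565 -0.01020295  0.01430294]
 [-0.01325516 -0.09626076 -0.99526789]]
wrist 346.13911704924817 261.2702293692407 190.65610095315452 [ 0.36566867 -0.54245265  0.37395778] [[ 0.4525267  -0.84563782 -0.28304817]
 [-0.89174968 -0.42963966 -0.1420995 ]
 [-0.00144401  0.31671194 -0.94852067]]
```

View pics/top0.png

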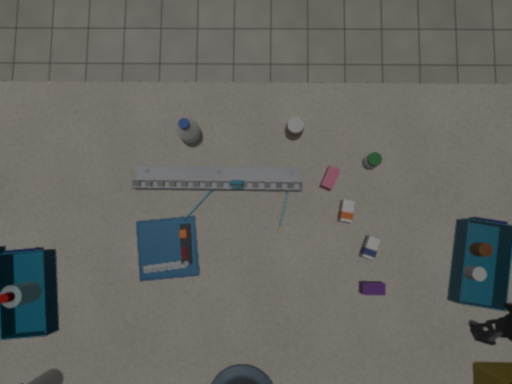

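View pics/scene0.png

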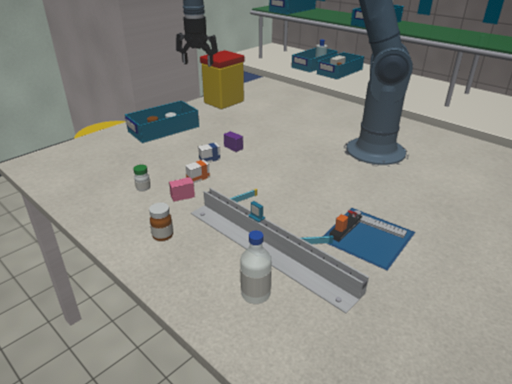

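Run:
```python
from plant import env,cams,job,nets
for n in ["scene","top"]:
    for t in "rail old_div_hinge old_div_tip new_div_hinge new_div_tip bevel_pivot bevel_grip blade_tip lock_tip mat marker_mid box0_mid box1_mid box2_mid saline amber pills".split():
        try:r=nets.find_in(n,t)
        except Exception as e: r=[];print(e)
        print(n,t,[([round(float(v),3) for v in d["position"]],round(d["conf"],2)) for d in r[:4]])
print(env.get_obs()['time_s'])
```

```text
scene rail [([0.634, 0.151, 0.014], 0.75)]
scene old_div_hinge [([0.526, -0.106, 0.012], 0.43), ([0.631, 0.15, 0.009], 0.38)]
scene old_div_tip [([0.53, -0.108, 0.007], 0.6)]
scene new_div_hinge [([0.543, 0.159, 0.011], 0.75)]
scene new_div_tip [([0.54, 0.161, 0.015], 0.69)]
scene bevel_pivot [([0.415, 0.188, 0.01], 0.64)]
scene bevel_grip [([0.414, 0.19, 0.011], 0.61), ([0.632, 0.15, 0.018], 0.48)]
scene blade_tip []
scene lock_tip []
scene mat [([0.452, 0.258, 0.004], 0.94), ([0.544, 0.162, 0.014], 0.39), ([0.528, -0.106, 0.012], 0.23)]
scene marker_mid [([0.625, 0.03, 0.071], 0.82)]
scene box0_mid [([0.338, -0.356, 0.033], 0.72), ([0.443, -0.355, 0.031], 0.55)]
scene box1_mid [([0.651, -0.237, 0.034], 0.92), ([0.551, -0.287, 0.035], 0.68), ([0.415, 0.185, 0.014], 0.4)]
scene box2_mid [([0.528, -0.106, 0.009], 0.73)]
scene saline [([0.785, 0.175, 0.086], 0.95)]
scene amber [([0.797, -0.129, 0.05], 0.63), ([0.555, -0.285, 0.035], 0.37)]
scene pills [([0.705, -0.36, 0.043], 0.62), ([0.378, 0.247, 0.013], 0.33), ([0.527, -0.109, 0.016], 0.2)]
top rail [([0.638, 0.089, 0.001], 0.87)]
t
[... 185 characters left out ...]

top new_div_hinge [([0.638, 0.092, -0.0], 0.59), ([0.565, 0.142, 0.02], 0.48)]
top new_div_tip [([0.559, 0.141, 0.018], 0.54)]
top bevel_pivot [([0.401, 0.18, 0.016], 0.7)]
top bevel_grip [([0.405, 0.177, 0.018], 0.76), ([0.642, 0.083, 0.007], 0.24)]
top blade_tip [([0.383, 0.239, 0.007], 0.69)]
top lock_tip [([0.42, 0.173, 0.04], 0.6)]
top mat [([0.435, 0.242, -0.002], 0.74), ([0.42, 0.17, 0.039], 0.72)]
top marker_mid [([0.61, 0.021, 0.076], 0.52)]
top box0_mid [([0.444, -0.364, 0.055], 0.57), ([0.327, -0.366, 0.053], 0.53)]
top box1_mid [([0.642, -0.247, 0.05], 0.84), ([0.548, -0.294, 0.052], 0.62)]
top box2_mid []
top saline [([0.758, 0.152, 0.109], 0.91)]
top amber []
top pills []
1.85
```

Run:
```python
import cv2
a=cv2.imread("pics/top0.png")
c=a[155:290,125:310]; cv2.imwrite("pics/top0_c.png",cv2.resize(c,None,fx=4.2,fy=4.2,interpolation=cv2.INTER_CUBIC))
a=cv2.imread("pics/scene0.png")
c=a[120:310,120:430]; cv2.imwrite("pics/scene0_c.png",cv2.resize(c,None,fx=2.5,fy=2.5,interpolation=cv2.INTER_CUBIC))
```

```text
(no output)
```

View pics/top0_c.png

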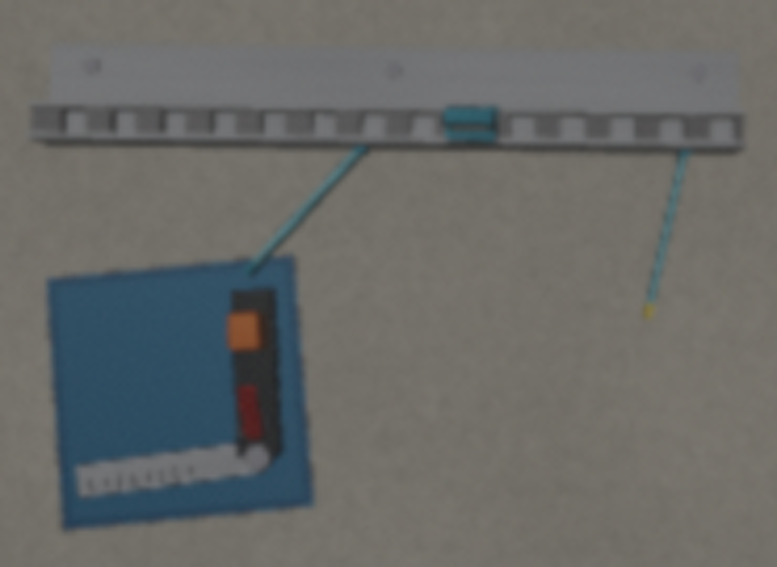

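View pics/scene0_c.png

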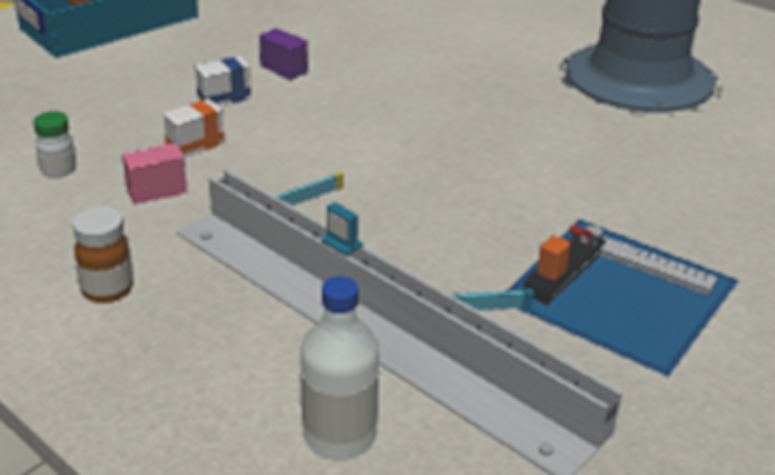

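```bash
cat > h.py <<'E'
import numpy as np, cv2, os
from plant import env,cams,job,nets
from scipy.spatial.transform import Rotation as Ro
def snap(n,name,crop=None,s=1):
    f=cams.grab_frame(n); im=cv2.cvtColor(f["image"],cv2.COLOR_RGB2BGR)
    if crop: im=im[crop[1]:crop[3],crop[0]:crop[2]]
    if s!=1: im=cv2.resize(im,None,fx=s,fy=s,interpolation=cv2.INTER_CUBIC)
    assert not os.path.exists(f"pics/{name}.png")
    cv2.imwrite(f"pics/{name}.png",im); np.savez(f"pics/{name}.npz",**{k:np.array(f[k]) for k in f}); return f
def load(name): return dict(np.load(f"pics/{name}.npz"))
def p2w(f,u,v,z):
    d=np.array([(u-f["cx"])/f["fx"],(v-f["cy"])/f["fy"],1.]); d=f["rotation"]@d
    e=np.array(f["eye"]); return e+d*(z-e[2])/d[2]
def w2p(f,p):
    c=np.array(f["rotation"]).T@(np.array(p)-f["eye"]); return c[0]/c[2]*f["fx"]+f["cx"],c[1]/c[2]*f["fy"]+f["cy"]
def Rdown(yaw):
    c,s=np.cos(np.radians(yaw)),np.sin(np.radians(yaw)); return np.array([[0,c,s],[0,s,-c],[-1,0,0]])
def plan(wps,start=None,sp=4.1,st=7.1):
    """wps: list of (pos,yaw,grip[,sp]) ; prints calls"""
    o=env.get_obs(); P,R=(o["eef_pos"],o["orientation"]) if start is None else (np.array(start[0]),Rdown(start[1]))
    rows=[]
    for w in wps:
        pos,yaw,g=w[:3]; s=w[3] if len(w)>3 else sp
        pos=np.array(pos); RT=Rdown(yaw)
        rv=Ro.from_matrix(R.T@RT).as_rotvec(degrees=True)
        n=int(max(1,np.ceil(np.linalg.norm(pos-P)*100/s),np.ceil(np.linalg.norm(rv)/st)))
        for i in range(n):
            R2=R@Ro.from_rotvec(rv/n,degrees=True).as_matrix()
            P2=P+(pos-P)/(n-i); 
            rows.append(list(np.round(R.T@(P2-P)*100,2)+0.)+list(np.round(rv/n,2)+0.)+[g])
            P=P+R@np.array(rows[-1][:3])/100
            R=R@Ro.from_rotvec(rows[-1][3:6],degrees=True).as_matrix()
    print(len(rows),"rows")
    for i in range(0,len(rows),5):
        print([float(x) if x!=int(x) else int(x) for r in rows[i:i+5] for x in r])
def st():
    o=env.get_obs(); R=o["orientation"]; print("t",round(o["time_s"],2),"P",o["eef_pos"].round(4),"yaw",round(np.degrees(np.arctan2(R[1,1],R[0,1])),2),"xz",R[:,0].round(3),"F",o["contact_force"].round(1),"gap",round(o["finger_gap"],4)); return o
E
python3 - <<'E'
from h import *
f={}
import numpy as np
# use saved top0 calib
f=dict(fx=393.16,fy=393.16,cx=252.463,cy=198.5437,eye=np.array([0.46952462,-0.04286467,1.18501768]),rotation=np.array([[0.01153148,-0.99530386,0.09611066],[-0.99984565,-0.01020295,0.01430294],[-0.01325516,-0.09626076,-0.99526789]]))
def q(x,y,z): return p2w(f,125+x/4.2,155+y/4.2,z).round(4)
print("lipL",q(45,138,.05),"lipR",q(740,147,.05))
print("marker",q(470,110,.092))
print("newh",q(362,150,.02),"newt",q(255,270,.02)); print("oldh",q(685,154,.02),"oldt",q(650,316,.02))
print("pivot",q(256,460,.019),"grip",q(243,330,.055),"bladet",q(80,480,.012),"lev",q(248,390,.05))
for c in [(50,280),(295,258),(312,502),(65,527)]: print("mat",q(*c,.001))
st()
E
```

```text
lipL [0.607  0.3147 0.05  ] lipR [ 0.6055 -0.1677  0.05  ]
marker [0.6236 0.0171 0.092 ]
newh [0.6043 0.0974 0.02  ] newt [0.5181 0.1713 0.02  ]
oldh [ 0.6037 -0.132   0.02  ] oldt [ 0.4889 -0.1078  0.02  ]
pivot [0.3853 0.1671 0.019 ] grip [0.4756 0.172  0.055 ] bladet [0.3694 0.2922 0.012 ] lev [0.4348 0.1683 0.05  ]
mat [0.5101 0.3224 0.001 ]
mat [0.5279 0.1463 0.001 ]
mat [0.3551 0.1298 0.001 ]
mat [0.3354 0.3047 0.001 ]
t 1.85 P [ 0.2937 -0.5799  0.3039] yaw -63.14 xz [ 0.  0. -1.] F [-0.1 -0.3 -0.6] gap 0.0852
```

Run:
```python
from h import *
plan([((0.40,-0.20,0.32),-30,0),((0.50,-0.0,0.32),0,0)])
```

```text
16 rows
[-0.16, -2.91, -2.66, -3.31, 0, 0, 0, -0.16, -2.75, -2.83, -3.31, 0, 0, 0, -0.16, -2.58, -2.98, -3.31, 0, 0, 0, -0.16, -2.41, -3.13, -3.31, 0, 0, 0, -0.16, -2.22, -3.26, -3.31, 0, 0, 0]
[-0.16, -2.03, -3.38, -3.31, 0, 0, 0, -0.16, -1.83, -3.49, -3.31, 0, 0, 0, -0.16, -1.62, -3.6, -3.31, 0, 0, 0, -0.17, -1.42, -3.68, -3.31, 0, 0, 0, -0.16, -1.2, -3.76, -3.31, 0, 0, 0]
[0, -0.22, -3.72, -5.01, 0, 0, 0, 0, 0.1, -3.73, -5.01, 0, 0, 0, 0, 0.42, -3.7, -5.01, 0, 0, 0, 0, 0.75, -3.65, -5.01, 0, 0, 0, 0, 1.06, -3.57, -5.01, 0, 0, 0]
[0, 1.37, -3.47, -5.01, 0, 0, 0]
```

carry_out --deltas '[-0.16,-2.91,-2.66,-3.31,0,0,0,-0.16,-2.75,-2.83,-3.31,0,0,0,-0.16,-2.58,-2.98,-3.31,0,0,0,-0.16,-2.41,-3.13,-3.31,0,0,0,-0.16,-2.22,-3.26,-3.31,0,0,0]'

```text
time_s: 2.27
eef_pos: [0.347, -0.3882, 0.312]
orientation: [[0.0, 0.689, -0.725], [-0.0, -0.725, -0.689], [-1.0, 0.0, 0.0]]
contact_force: [1.2, -0.2, 1.2]
finger_gap: 0.0855
```

carry_out --deltas '[-0.16,-2.03,-3.38,-3.31,0,0,0,-0.16,-1.83,-3.49,-3.31,0,0,0,-0.16,-1.62,-3.6,-3.31,0,0,0,-0.17,-1.42,-3.68,-3.31,0,0,0,-0.16,-1.2,-3.76,-3.31,0,0,0]'

```text
time_s: 2.68
eef_pos: [0.4001, -0.1982, 0.3205]
orientation: [[0.001, 0.867, -0.498], [-0.001, -0.498, -0.867], [-1.0, 0.001, 0.0]]
contact_force: [0.5, -0.8, 0.2]
finger_gap: 0.0853
```

carry_out --deltas '[0,-0.22,-3.72,-5.01,0,0,0,0,0.1,-3.73,-5.01,0,0,0,0,0.42,-3.7,-5.01,0,0,0,0,0.75,-3.65,-5.01,0,0,0,0,1.06,-3.57,-5.01,0,0,0]'

```text
time_s: 3.1
eef_pos: [0.4838, -0.0317, 0.3205]
orientation: [[0.001, 0.997, -0.083], [-0.001, -0.083, -0.997], [-1.0, 0.001, 0.0]]
contact_force: [1.6, -0.2, 0.0]
finger_gap: 0.0856
```

carry_out --deltas '[0,1.37,-3.47,-5.01,0,0,0,0,0,0,0,0,0,0]'

```text
time_s: 3.27
eef_pos: [0.5023, 0.0093, 0.3212]
orientation: [[0.004, 1.0, 0.016], [0.006, 0.015, -1.0], [-1.0, 0.004, -0.006]]
contact_force: [-0.9, 0.9, 0.1]
finger_gap: 0.0855
```

Run:
```python
from h import *
st()
snap("wrist","w1",s=1.5)
st()
```

```text
t 3.27 P [0.5023 0.0093 0.3212] yaw 0.89 xz [ 0.004  0.006 -1.   ] F [-0.9  0.9  0.1] gap 0.0855
t 3.32 P [0.5012 0.0054 0.3207] yaw 0.56 xz [ 0.002  0.003 -1.   ] F [-0.9 -0.7 -0. ] gap 0.0855
```

View pics/w1.png

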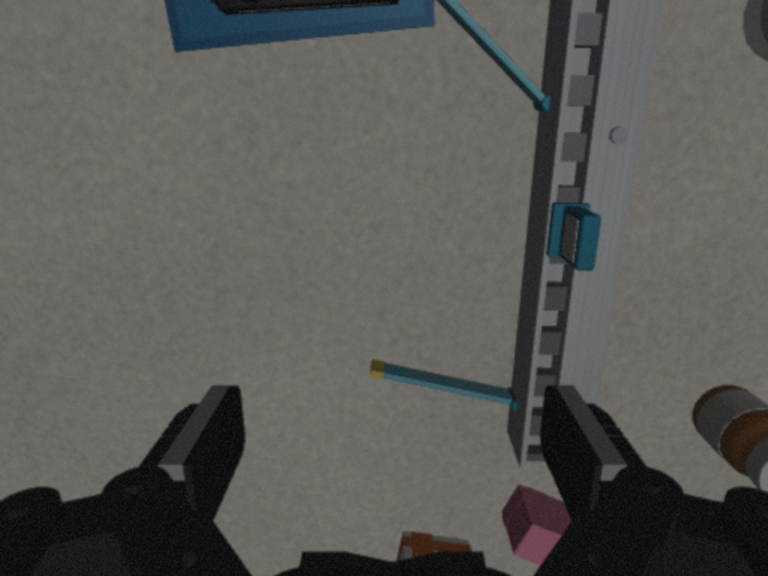

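Run:
```python
from h import *
f=load("w1")
q=lambda x,y,z: p2w(f,x/1.5,y/1.5,z).round(4)
im=f["image"]
cv2.imwrite("pics/w1b.png",cv2.resize(cv2.cvtColor(im[20:320,230:450],cv2.COLOR_RGB2BGR),None,fx=2.6,fy=2.0,interpolation=cv2.INTER_CUBIC))
print("oldtip",q(373,368,.021),"oldh",q(515,399,.021),"newh",q(545,103,.021))
print("foot",q(510,430,0),q(541,120,0))
print("lip",q(527,455,.05),q(566,30,.05))
print("marker",q(588,240,.092))
```

```text
oldtip [ 0.4901 -0.1004  0.021 ] oldh [ 0.6056 -0.1267  0.021 ] newh [0.6055 0.1003 0.021 ]
foot [ 0.6099 -0.1697  0.    ] [0.6098 0.0892 0.    ]
lip [ 0.6112 -0.159   0.05  ] [0.6055 0.1409 0.05  ]
marker [0.6193 0.0222 0.092 ]
```

View pics/w1b.png

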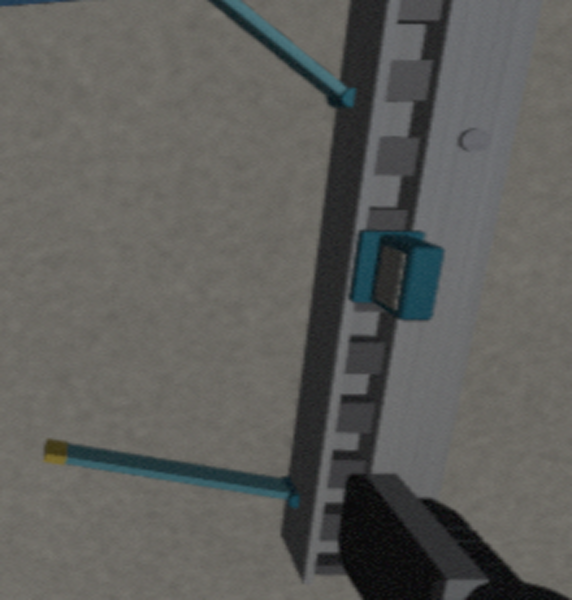

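Run:
```python
from h import *
f=load("w1")
q=lambda x,y,z: p2w(f,230+x/2.6,20+y/2,z).round(4)
print("lipfront",q(305,578,.05),q(345,300,.05),q(387,0,.05))
print("foot",q(282,535,0),q(314,280,0),q(349,5,0))
print("oldtip c",q(47,443,.021),q(47,460,.005),"top edge mid",q(60,443,.021),q(290,487,.021))
plan([((0.44,0.17,0.26),3,0)])
```

```text
lipfront [ 0.6073 -0.1669  0.05  ] [0.6073 0.0018 0.05  ] [0.6068 0.1409 0.05  ]
foot [ 0.608 -0.171  0.   ] [6.076e-01 6.000e-04 0.000e+00] [0.6075 0.1457 0.    ]
oldtip c [ 0.4894 -0.0953  0.021 ] [ 0.489 -0.115  0.005] top edge mid [ 0.4953 -0.0952  0.021 ] [ 0.6031 -0.1233  0.021 ]
5 rows
[1.22, -1.19, -3.3, -0.49, -0.03, -0.02, 0, 1.22, -1.17, -3.31, -0.49, -0.03, -0.02, 0, 1.22, -1.14, -3.32, -0.49, -0.03, -0.02, 0, 1.21, -1.11, -3.33, -0.49, -0.03, -0.02, 0, 1.22, -1.07, -3.35, -0.49, -0.03, -0.02, 0]
```

carry_out --deltas '[1.22,-1.19,-3.3,-0.49,0,0,0,1.22,-1.17,-3.31,-0.49,0,0,0,1.22,-1.14,-3.32,-0.49,0,0,0,1.21,-1.11,-3.33,-0.49,0,0,0,1.22,-1.07,-3.35,-0.49,0,0,0]'

```text
time_s: 3.73
eef_pos: [0.4398, 0.1649, 0.2588]
orientation: [[0.001, 0.999, 0.04], [-0.001, 0.04, -0.999], [-1.0, 0.001, 0.001]]
contact_force: [0.6, 1.0, 0.2]
finger_gap: 0.0852
```

carry_out --deltas '[0,0,0,0,0,0,120,0,0,0,0,0,0,140,0,0,0,0,0,0,147]'

```text
time_s: 3.98
eef_pos: [0.4406, 0.1638, 0.2591]
orientation: [[0.0, 0.999, 0.042], [-0.001, 0.042, -0.999], [-1.0, 0.0, 0.001]]
contact_force: [0.4, -1.3, -0.5]
finger_gap: 0.0516
```

Run:
```python
from h import *
st()
snap("wrist","w2",s=1.5)
for t in ["bevel_grip","lock_tip","blade_tip","bevel_pivot"]:
    print(t,[(d["position"],d["conf"]) for d in nets.find_in("wrist",t)[:3]])
```

```text
t 3.98 P [0.4406 0.1638 0.2591] yaw 2.39 xz [ 0.    -0.001 -1.   ] F [ 0.4 -1.3 -0.5] gap 0.0516
bevel_grip [([0.3929, 0.1874, 0.0161], 0.61)]
lock_tip [([0.4184, 0.1692, 0.0466], 0.58)]
blade_tip [([0.3788, 0.2366, 0.0141], 0.85), ([0.6294, 0.038, 0.0505], 0.27)]
bevel_pivot [([0.3966, 0.1851, 0.0216], 0.67), ([0.6085, 0.1678, 0.0319], 0.36)]
```

View pics/w2.png

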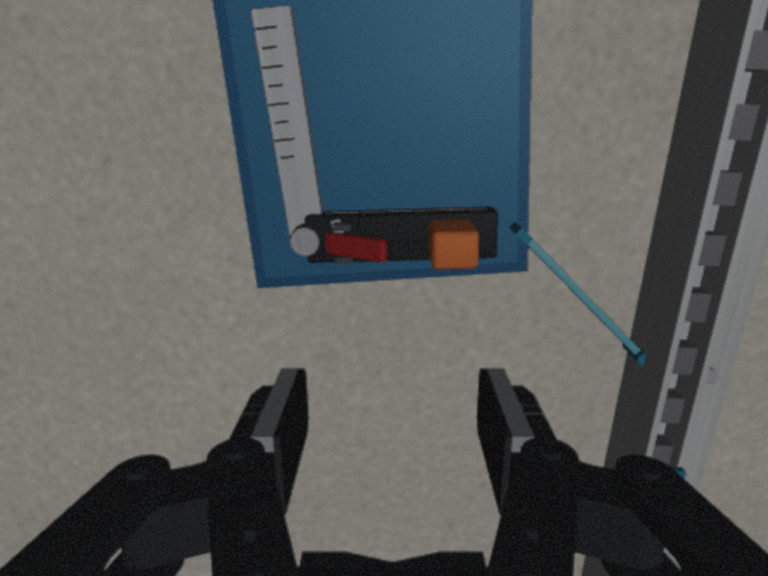

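Run:
```python
from h import *
f=load("w2")
q=lambda x,y,z: p2w(f,x/1.5,y/1.5,z).round(4)
print(f["eye"])
print("grip top corners",[q(*c,.055) for c in [(431,237),(477,235),(478,268),(432,269)]], q(454.5,252,.055))
print("pivot",q(305,241,.019),"stock far end",q(497,209,.019),q(497,256,.019),"blade tip",q(271,9,.012),"lever tip",q(386,250,.05))
im=f["image"]
cv2.imwrite("pics/w2b.png",cv2.resize(cv2.cvtColor(im[120:200,180:380],cv2.COLOR_RGB2BGR),None,fx=4,fy=4,interpolation=cv2.INTER_CUBIC))
```

```text
[0.43720049 0.2451602  0.33041581]
grip top corners [array([0.4609, 0.1819, 0.055 ]), array([0.4857, 0.184 , 0.055 ]), array([0.488 , 0.1655, 0.055 ]), array([0.4626, 0.1638, 0.055 ])] [0.4743 0.174  0.055 ]
pivot [0.3868 0.1678 0.019 ] stock far end [0.5026 0.1925 0.019 ] [0.5057 0.1633 0.019 ] blade tip [0.3684 0.2959 0.012 ] lever tip [0.4368 0.1723 0.05  ]
```

View pics/w2b.png

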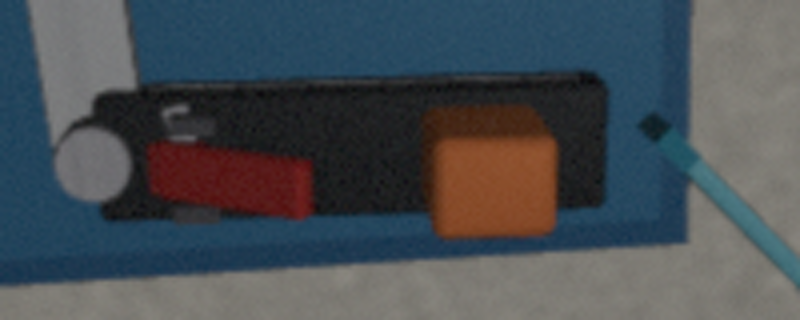

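Run:
```python
from h import *
plan([((0.4755,0.174,0.16),4.5,147),((0.4755,0.174,0.135),4.5,147,1.5)])
```

```text
5 rows
[3.32, 1.16, -0.3, -0.74, 0.01, -0.02, 147, 3.31, 1.16, -0.29, -0.74, 0.01, -0.02, 147, 3.31, 1.16, -0.27, -0.74, 0.01, -0.02, 147, 1.25, 0, 0, 0, -0.01, 0.01, 147, 1.25, 0, 0, 0, -0.01, 0.01, 147]
```

carry_out --deltas '[3.32,1.16,-0.3,-0.74,0,0,147,3.31,1.16,-0.29,-0.74,0,0,147,3.31,1.16,-0.27,-0.74,0,0,147,1.25,0,0,0,0,0,147,1.25,0,0,0,0,0,147]'

```text
time_s: 4.65
eef_pos: [0.4743, 0.1747, 0.133]
orientation: [[-0.003, 0.997, 0.08], [-0.001, 0.08, -0.997], [-1.0, -0.003, 0.0]]
contact_force: [0.0, -0.8, 0.2]
finger_gap: 0.0361
```

Run:
```python
from h import *
st()
snap("wrist","w3",s=1.5)
```

```text
t 4.65 P [0.4743 0.1747 0.133 ] yaw 4.58 xz [-0.003 -0.001 -1.   ] F [ 0.  -0.8  0.2] gap 0.0361
```

View pics/w3.png

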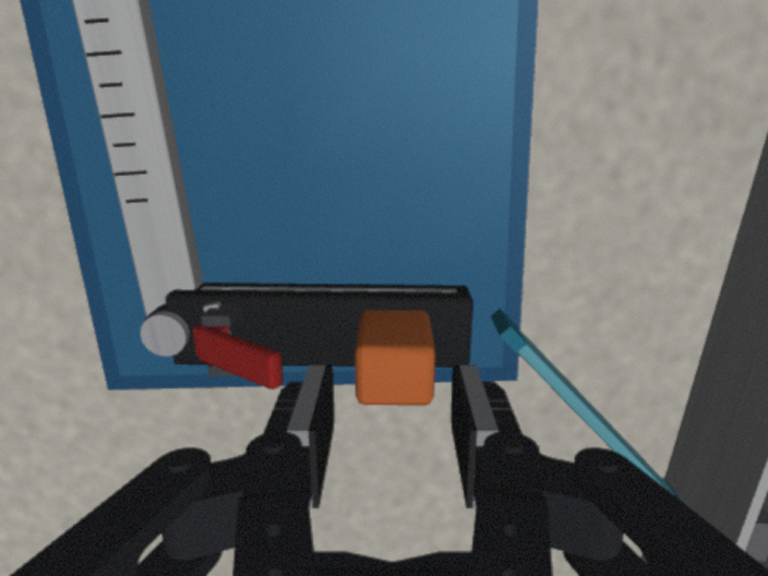

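Run:
```python
from h import *
f=load("w3")
q=lambda x,y,z: p2w(f,x/1.5,y/1.5,z).round(4)
print([q(*c,.055) for c in [(359,346),(433,346),(432,404),(360,404)]], q(396,375,.055))
print("pivot",q(165,334,.019),"lever",q(272,370,.051))
plan([((0.4755,0.1735,0.102),4.5,147,1.5),((0.4755,0.1735,0.102),4.5,255),((0.4755,0.1735,0.102),4.5,255)])
```

```text
[array([0.4627, 0.1853, 0.055 ]), array([0.486 , 0.1872, 0.055 ]), array([0.4878, 0.1665, 0.055 ]), array([0.4643, 0.1645, 0.055 ])] [0.4752 0.1761 0.055 ]
pivot [0.3859 0.1672 0.019 ] lever [0.4345 0.1724 0.051 ]
4 rows
[1.48, 0.13, 0.05, 0.05, 0.03, 0.15, 147, 1.48, 0.13, 0.05, 0.05, 0.03, 0.15, 147, 0, 0, 0, 0, -0.01, 0, 255, 0, 0, 0, 0, 0, 0, 255]
```

carry_out --deltas '[1.5,0.1,-0.04,0,0,0.15,147,1.5,0.1,-0.04,0,0,0.15,147,0,0,0,0,0,0,255,0,0,0,0,0,0,255,0,0,0,0,0,0,255]' --grip_force 50

```text
time_s: 5.12
eef_pos: [0.4767, 0.1765, 0.1057]
orientation: [[0.006, 0.997, 0.082], [0.0, 0.082, -0.997], [-1.0, 0.006, 0.0]]
contact_force: [1.2, -0.9, -3.7]
finger_gap: 0.0247
```

carry_out --deltas '[-0.5,0,0,0,0,0,255,-1,0,0,0,0,0,255]'

```text
time_s: 5.28
eef_pos: [0.4757, 0.1762, 0.12]
orientation: [[0.004, 0.997, 0.082], [-0.0, 0.082, -0.997], [-1.0, 0.004, 0.001]]
contact_force: [-0.5, 0.5, -2.9]
finger_gap: 0.0246
```

Run:
```python
from h import *
st()
snap("wrist","w4",s=1.5)
```

```text
t 5.28 P [0.4757 0.1762 0.12  ] yaw 4.69 xz [ 0.004 -0.    -1.   ] F [-0.5  0.5 -2.9] gap 0.0246
```

View pics/w4.png

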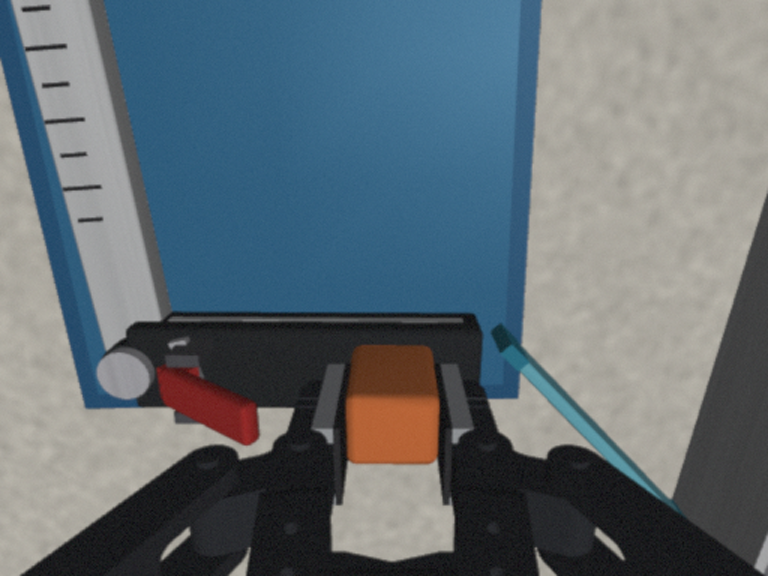

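Run:
```python
from h import *
plan([((0.48,0.16,0.18),12,255,2.5),((0.53,0.07,0.19),60,255,3),((0.57,0.03,0.18),90,255,3),((0.57,0.03,0.125),90,255,2)],st=6)
```

```text
21 rows
[-1.92, 0.06, 0.57, -2.43, 0.01, -0.15, 255, -1.92, 0.03, 0.58, -2.43, 0.01, -0.15, 255, -1.92, 0, 0.57, -2.43, 0.01, -0.15, 255, -0.11, 0.34, 1.09, -5.33, 0, 0, 255, -0.11, 0.23, 1.12, -5.33, 0, 0, 255]
[-0.11, 0.13, 1.14, -5.33, 0, 0, 255, -0.11, 0.02, 1.14, -5.33, 0, 0, 255, -0.11, -0.09, 1.14, -5.33, 0, 0, 255, -0.11, -0.19, 1.13, -5.33, 0, 0, 255, -0.11, -0.29, 1.11, -5.33, 0, 0, 255]
[-0.12, -0.4, 1.07, -5.33, 0, 0, 255, -0.11, -0.49, 1.03, -5.33, 0, 0, 255, 0.17, -0.24, 0.91, -5.01, 0, 0, 255, 0.17, -0.32, 0.89, -5.01, 0, 0, 255, 0.16, -0.4, 0.85, -5.01, 0, 0, 255]
[0.17, -0.47, 0.82, -5.01, 0, 0, 255, 0.16, -0.55, 0.77, -5.01, 0, 0, 255, 0.17, -0.61, 0.72, -5.01, 0, 0, 255, 1.83, 0, 0, 0.01, 0, -0.01, 255, 1.83, 0, 0, 0.01, 0, -0.01, 255]
[1.84, 0, 0, 0.01, 0, -0.01, 255]
```

carry_out --deltas '[-1.92,0.06,0.57,-2.43,0,-0.15,255,-1.92,0.03,0.58,-2.43,0,-0.15,255,-1.92,0,0.57,-2.43,0,-0.15,255,-0.11,0.34,1.09,-5.33,0,0,255,-0.11,0.23,1.12,-5.33,0,0,255]'

```text
time_s: 5.75
eef_pos: [0.4918, 0.1404, 0.1824]
orientation: [[0.003, 0.921, 0.39], [0.0, 0.39, -0.921], [-1.0, 0.003, 0.001]]
contact_force: [-0.5, 0.2, -4.0]
finger_gap: 0.0247
```

carry_out --deltas '[-0.11,0.13,1.14,-5.33,0,0,255,-0.11,0.02,1.14,-5.33,0,0,255,-0.11,-0.09,1.14,-5.33,0,0,255,-0.11,-0.19,1.13,-5.33,0,0,255,-0.11,-0.29,1.11,-5.33,0,0,255]'

```text
time_s: 6.17
eef_pos: [0.5187, 0.0892, 0.1861]
orientation: [[-0.001, 0.649, 0.761], [-0.001, 0.761, -0.649], [-1.0, -0.001, -0.0]]
contact_force: [0.4, 0.7, -3.4]
finger_gap: 0.0251
```

carry_out --deltas '[-0.12,-0.4,1.07,-5.33,0,0,255,-0.11,-0.49,1.03,-5.33,0,0,255,0.17,-0.24,0.91,-5.01,0,0,255,0.17,-0.32,0.89,-5.01,0,0,255,0.16,-0.4,0.85,-5.01,0,0,255]'

```text
time_s: 6.58
eef_pos: [0.5498, 0.0491, 0.1833]
orientation: [[-0.001, 0.256, 0.967], [-0.001, 0.967, -0.256], [-1.0, -0.001, -0.001]]
contact_force: [-0.4, -0.5, -4.0]
finger_gap: 0.0249
```

carry_out --deltas '[0.17,-0.47,0.82,-5.01,0,0,255,0.16,-0.55,0.77,-5.01,0,0,255,0.17,-0.61,0.72,-5.01,0,0,255,1.83,0,0,0,0,0,255,0,0,0,0,0,0,255]'

```text
time_s: 7.0
eef_pos: [0.5681, 0.0279, 0.1572]
orientation: [[-0.006, 0.003, 1.0], [-0.001, 1.0, -0.003], [-1.0, -0.001, -0.006]]
contact_force: [-1.6, -0.9, -4.0]
finger_gap: 0.0249
```

Run:
```python
from h import *
st()
snap("wrist","w5",s=1.5)
snap("scene","s5",crop=(150,100,450,310),s=2.6)
```

```text
t 7.0 P [0.5681 0.0279 0.1572] yaw 89.85 xz [-0.006 -0.001 -1.   ] F [-1.6 -0.9 -4. ] gap 0.0249
```

View pics/w5.png

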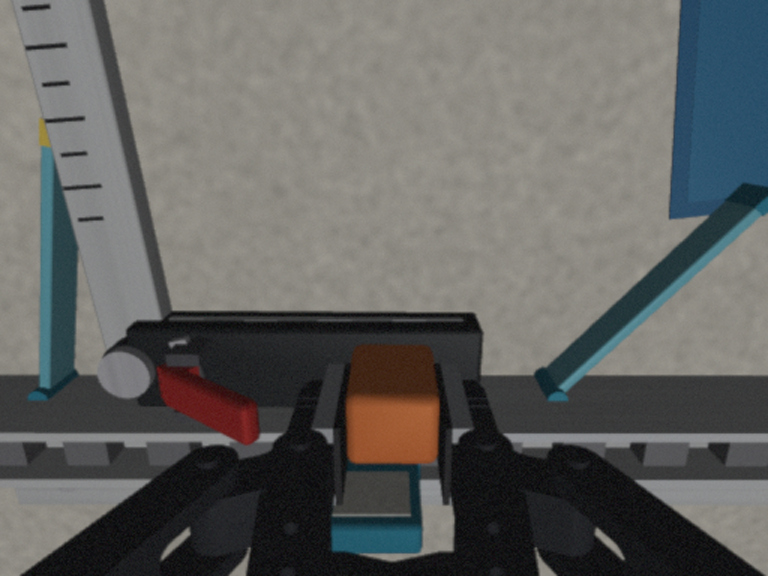

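View pics/s5.png

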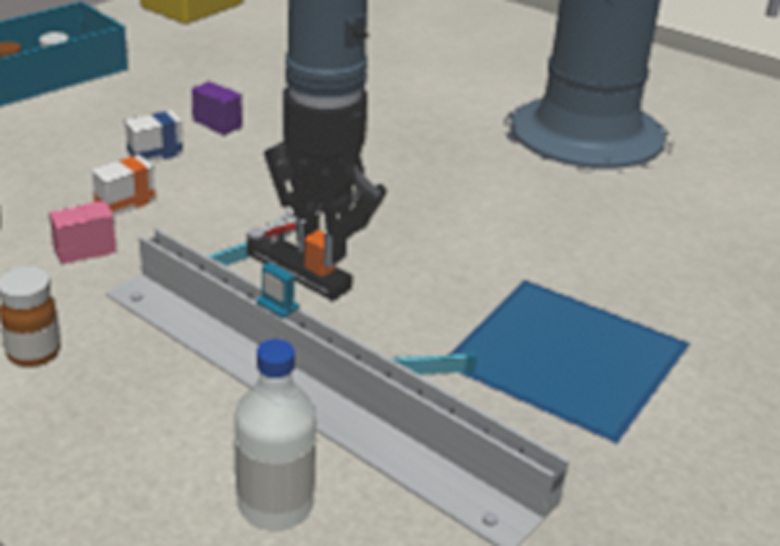

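Run:
```python
from h import *
f=load("w5")
q=lambda x,y,z: p2w(f,x/1.5,y/1.5,z).round(4)
zu=0.1572-.104
print("blade L",q(17,20,zu+.011),q(105,355,zu+.011),"pivot",q(126,372,zu+.018))
print("oldtop edges",q(41,150,.021),q(54,150,.021),q(40,392,.021),"hinge",q(47,392,.021))
print("newtip",q(752,190,.021),"newh",q(551,385,.021), q(551,397,.021))
print("rail foot",q(20,377,0),q(600,377,0),"lip",q(20,433,.05),q(740,433,.05), "endmark", q(372,495,.092))
```

```text
blade L [ 0.4607 -0.0794  0.0642] [ 0.5662 -0.0724  0.0642] pivot [ 0.5692 -0.0621  0.0712]
oldtop edges [ 0.4992 -0.1086  0.021 ] [ 0.4992 -0.1036  0.021 ] [ 0.6052 -0.1314  0.021 ] hinge [ 0.6052 -0.1282  0.021 ]
newtip [0.5151 0.1708 0.021 ] newh [0.6018 0.0991 0.021 ] [0.6079 0.0997 0.021 ]
rail foot [ 0.6088 -0.1557  0.    ] [0.6089 0.1299 0.    ] lip [ 0.6073 -0.1211  0.05  ] [0.6073 0.1665 0.05  ] endmark [0.6021 0.0216 0.092 ]
```

carry_out --deltas '[1.8,0,0,0,0,0,255,1.8,0,0,0,0,0,255,0.9,0,0,0,0.2,0,255,0.4,0,0,0,0,0,255]'

```text
time_s: 7.43
eef_pos: [0.568, 0.0297, 0.1091]
orientation: [[-0.008, -0.001, 1.0], [-0.001, 1.0, 0.001], [-1.0, -0.001, -0.008]]
contact_force: [-0.9, -0.3, -3.5]
finger_gap: 0.0252
```

carry_out --deltas '[0.2,0,0,0,0,0,255,0.2,0,0,0,0,0,255,0,0,0,0,0,0,255]'

```text
time_s: 7.68
eef_pos: [0.5695, 0.0298, 0.1065]
orientation: [[-0.005, -0.0, 1.0], [-0.001, 1.0, 0.0], [-1.0, -0.001, -0.005]]
contact_force: [-0.6, -0.3, -3.5]
finger_gap: 0.0248
```

carry_out --deltas '[0.15,0,0,0,-0.3,0,255,0.1,0,0,0,0,0,255,0,0,0,0,0,0,255]'

```text
time_s: 7.93
eef_pos: [0.5696, 0.0296, 0.104]
orientation: [[0.001, -0.0, 1.0], [-0.001, 1.0, 0.0], [-1.0, -0.001, 0.001]]
contact_force: [0.4, 0.4, -1.1]
finger_gap: 0.0251
```

carry_out --deltas '[0,0,0.8,0,0,0,255,0,0,0.8,0,0,0,255,0,0,0.5,0,0,0,255,0,0,0.2,0,0,0,255,0,0,0,0,0,0,255]'

```text
time_s: 8.35
eef_pos: [0.5914, 0.0298, 0.104]
orientation: [[-0.004, -0.0, 1.0], [-0.002, 1.0, 0.0], [-1.0, -0.002, -0.004]]
contact_force: [-5.8, -1.3, 7.4]
finger_gap: 0.025
```

carry_out --deltas '[-0.08,-0.9,-0.1,0,0,0,255,0,-0.9,0,0,0,0,255,0,-0.9,0,0,0,0,255,0,-0.7,0,0,0,0,255,0,-0.5,0,0,0,0,255]'

```text
time_s: 8.77
eef_pos: [0.5909, -0.01, 0.104]
orientation: [[-0.001, 0.001, 1.0], [0.001, 1.0, -0.001], [-1.0, 0.001, -0.001]]
contact_force: [-1.6, 3.2, -0.8]
finger_gap: 0.0244
```

carry_out --deltas '[0,-0.3,0,0,0,0,255,0,-0.3,0,0,0,0,255,0,0,0,0,0,0,255]'

```text
time_s: 9.02
eef_pos: [0.5909, -0.0162, 0.1041]
orientation: [[-0.001, 0.001, 1.0], [-0.001, 1.0, -0.001], [-1.0, -0.001, -0.001]]
contact_force: [-1.6, 2.0, 0.1]
finger_gap: 0.0249
```

Run:
```python
from h import *
st()
snap("wrist","w6",s=1.5)
```

```text
t 9.02 P [ 0.5909 -0.0162  0.1041] yaw 89.97 xz [-0.001 -0.001 -1.   ] F [-1.6  2.   0.1] gap 0.0249
```

View pics/w6.png

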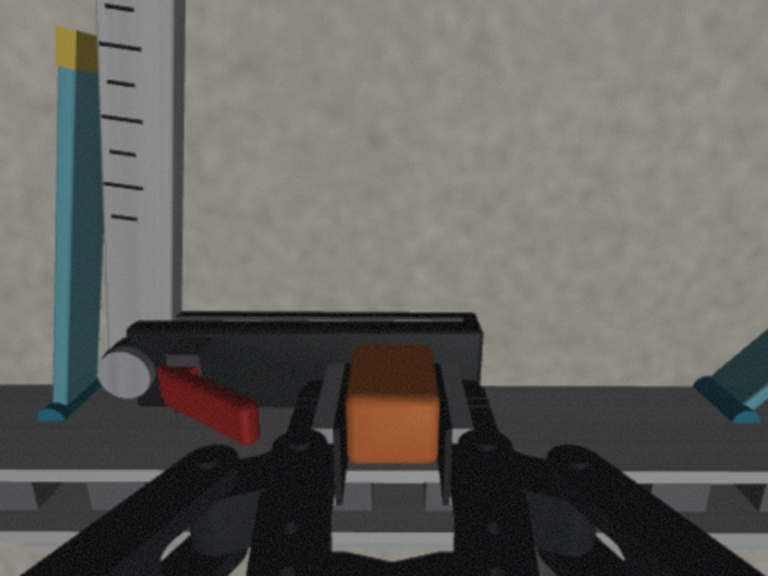

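carry_out --deltas '[0,-0.3,0,0,0,0,255,0,-0.2,0,0,0,0,255,0,0,0,0,0,0,255]'

```text
time_s: 9.32
eef_pos: [0.591, -0.0209, 0.1041]
orientation: [[-0.001, 0.0, 1.0], [-0.001, 1.0, -0.0], [-1.0, -0.001, -0.001]]
contact_force: [-1.8, 2.3, -0.9]
finger_gap: 0.0252
```

carry_out --deltas '[0,-0.15,0,0,0,0,255,0,-0.05,0,0,0,0,255,0,0,0,0,0,0,255]'

```text
time_s: 9.57
eef_pos: [0.5909, -0.0226, 0.1041]
orientation: [[-0.001, -0.0, 1.0], [-0.001, 1.0, 0.0], [-1.0, -0.001, -0.001]]
contact_force: [-2.3, 2.8, -1.4]
finger_gap: 0.0253
```

Run:
```python
from h import *
st()
snap("wrist","w7",s=1.5)
```

```text
t 9.57 P [ 0.5909 -0.0226  0.1041] yaw 90.01 xz [-0.001 -0.001 -1.   ] F [-2.3  2.8 -1.4] gap 0.0253
```

View pics/w7.png

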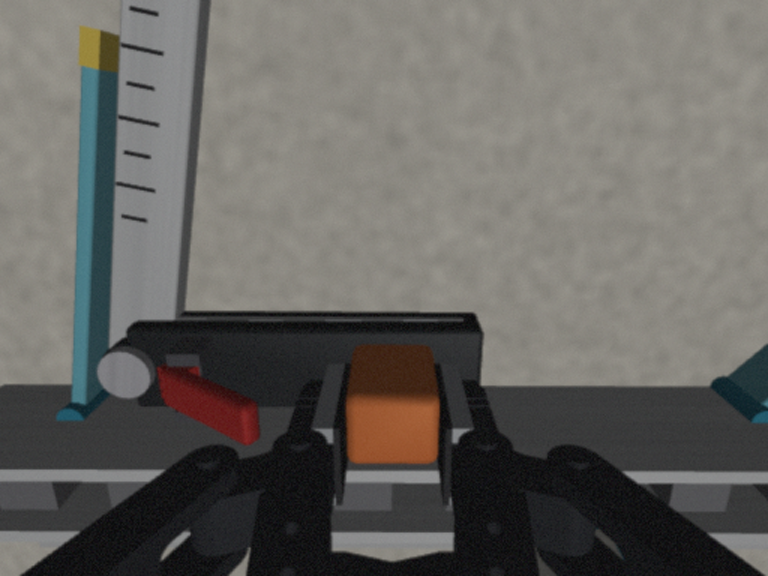

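```bash
cat >> h.py <<'E'
def ang(f,a,b,z,s=1.5):
    A=p2w(f,a[0]/s,a[1]/s,z);B=p2w(f,b[0]/s,b[1]/s,z); d=A-B
    print("ang from -x",np.degrees(np.arctan2(d[1],-d[0])).round(2),A.round(4),B.round(4));
E
python3 - <<'E'
from h import *
f=load("w7")
im=f["image"]
cv2.imwrite("pics/w7b.png",cv2.resize(cv2.cvtColor(im[0:290,30:160],cv2.COLOR_RGB2BGR),None,fx=5,fy=2.05,interpolation=cv2.INTER_CUBIC))
E
```

```text
(no output)
```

View pics/w7b.png

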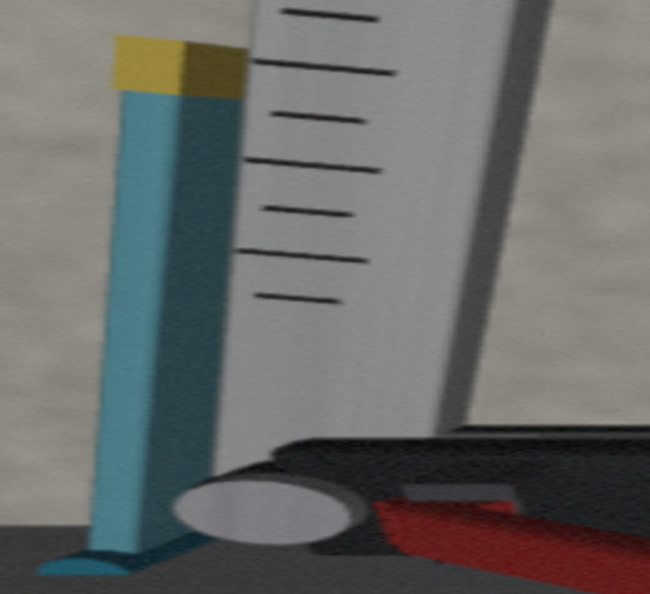

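Run:
```python
from h import *
f=load("w7")
c=lambda x,y:((30+x/5),(y/2.05))
ang(f,c(183,98),c(138,545),.021,1);ang(f,c(119,90),c(91,545),.021,1)
ang(f,c(250,50),c(217,455),.011,1);ang(f,c(513,10),c(438,430),.011,1)
```

```text
ang from -x 12.41 [ 0.4987 -0.1032  0.021 ] [ 0.6012 -0.1258  0.021 ]
ang from -x 12.1 [ 0.4972 -0.1082  0.021 ] [ 0.6013 -0.1305  0.021 ]
ang from -x 11.32 [ 0.4886 -0.101   0.011 ] [ 0.5814 -0.1196  0.011 ]
ang from -x 11.17 [ 0.4811 -0.0774  0.011 ] [ 0.5746 -0.0958  0.011 ]
```

carry_out --deltas '[0,-0.1,0.05,0,0,0,255,0,-0.05,0,0,0,0,255,0,0,0,0,0,0,255]'

```text
time_s: 9.87
eef_pos: [0.591, -0.0232, 0.1041]
orientation: [[-0.002, -0.001, 1.0], [-0.0, 1.0, 0.001], [-1.0, -0.0, -0.002]]
contact_force: [-3.3, 3.9, 1.1]
finger_gap: 0.0252
```

carry_out --deltas '[0,-0.1,0,0,0,0,255,0,-0.05,0,0,0,0,255,0,0,0,0,0,0,255]'

```text
time_s: 10.12
eef_pos: [0.591, -0.0243, 0.1041]
orientation: [[-0.002, -0.001, 1.0], [0.001, 1.0, 0.001], [-1.0, 0.001, -0.002]]
contact_force: [-2.4, 4.5, -1.0]
finger_gap: 0.0251
```

Run:
```python
from h import *
st()
f=snap("wrist","w8")
im=f["image"]
cv2.imwrite("pics/w8b.png",cv2.resize(cv2.cvtColor(im[0:290,30:160],cv2.COLOR_RGB2BGR),None,fx=5,fy=2.05,interpolation=cv2.INTER_CUBIC))
```

```text
t 10.12 P [ 0.591  -0.0243  0.1041] yaw 90.07 xz [-0.002  0.001 -1.   ] F [-2.4  4.5 -1. ] gap 0.0251
```

View pics/w8b.png

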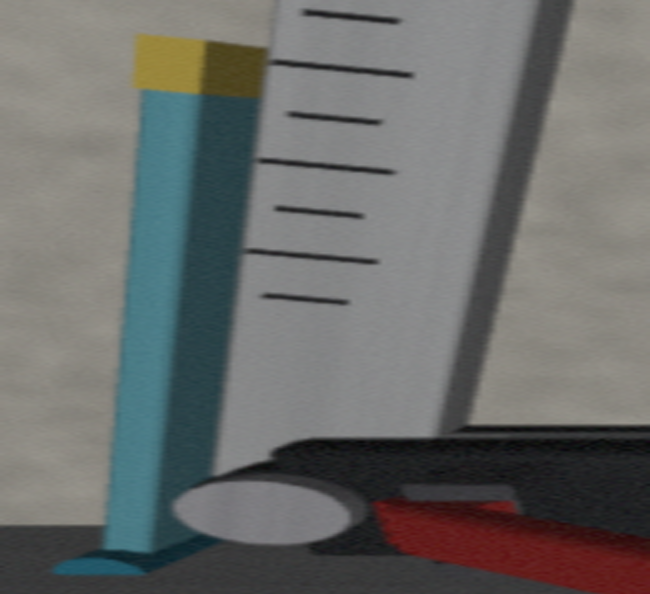

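Run:
```python
from h import *
f=load("w8")
c=lambda x,y:((30+x/5),(y/2.05))
ang(f,c(203,98),c(155,545),.021,1);ang(f,c(139,90),c(107,545),.021,1)
ang(f,c(270,50),c(217,455),.011,1);ang(f,c(530,10),c(438,430),.011,1)
```

```text
ang from -x 12.29 [ 0.4989 -0.1032  0.021 ] [ 0.6013 -0.1255  0.021 ]
ang from -x 12.03 [ 0.4974 -0.1083  0.021 ] [ 0.6013 -0.1304  0.021 ]
ang from -x 12.25 [ 0.4888 -0.101   0.011 ] [ 0.5815 -0.1211  0.011 ]
ang from -x 11.95 [ 0.4812 -0.0776  0.011 ] [ 0.5747 -0.0974  0.011 ]
```

carry_out --deltas '[0,0,0,0,0,0,140,0,0,0,0,0,0,147,0,0,0,0,0,0,147,0,0,0,0,0,0,147]'

```text
time_s: 10.5
eef_pos: [0.5928, -0.0271, 0.1048]
orientation: [[0.002, 0.002, 1.0], [-0.002, 1.0, -0.001], [-1.0, -0.002, 0.002]]
contact_force: [-0.2, 0.6, 0.1]
finger_gap: 0.0362
```

Run:
```python
from h import *
o=st()
P=o["eef_pos"]
x,y,z=P
plan([((x,y,0.15),90,147,2),((x,y-0.025,0.17),90,255,3),((x,-0.0655,0.17),90,255,3),((x,-0.0655,0.140),90,255,1.5)])
```

```text
t 10.5 P [ 0.5928 -0.0271  0.1048] yaw 89.91 xz [ 0.002 -0.002 -1.   ] F [-0.2  0.6  0.1] gap 0.0362
9 rows
[-1.51, 0, 0, -0.03, 0.03, 0.05, 147, -1.5, 0, 0, -0.03, 0.03, 0.05, 147, -1.51, -0.01, 0, -0.03, 0.03, 0.05, 147, -1, -1.25, 0, 0, 0, 0, 255, -1, -1.25, 0, 0, 0, 0, 255]
[0, -1.33, 0, 0, 0, -0.01, 255, 1, 0, 0, 0, 0, 0, 255, 1, 0, 0, 0, 0, 0, 255, 1, 0, 0, 0, 0, 0, 255]
```

carry_out --deltas '[-1.5,0,-0.1,0,0,0,147,-1.5,0,0,0,0,0,147,-1.5,0,0,0,0,0,147,-1,-1.25,0,0,0,0,255,-1,-1.25,0,0,0,0,255]'

```text
time_s: 10.92
eef_pos: [0.5918, -0.0491, 0.1726]
orientation: [[0.003, -0.003, 1.0], [-0.001, 1.0, 0.003], [-1.0, -0.001, 0.003]]
contact_force: [1.1, -0.5, -0.9]
finger_gap: 0.0126
```

carry_out --deltas '[0,-1.3,0,0,0,0,255,0,0,0,0,0,0,255,1,0,0,0,0,0,255,0,0,0,0,0,0,255]'

```text
time_s: 11.25
eef_pos: [0.5891, -0.0632, 0.1572]
orientation: [[-0.004, -0.0, 1.0], [0.0, 1.0, 0.0], [-1.0, 0.0, -0.004]]
contact_force: [-0.5, -0.2, -1.1]
finger_gap: 0.0001
```

Run:
```python
from h import *
st()
f=snap("wrist","w9",s=1.5)
```

```text
t 11.25 P [ 0.5891 -0.0632  0.1572] yaw 90.01 xz [-0.004  0.    -1.   ] F [-0.5 -0.2 -1.1] gap 0.0001
```

View pics/w9.png

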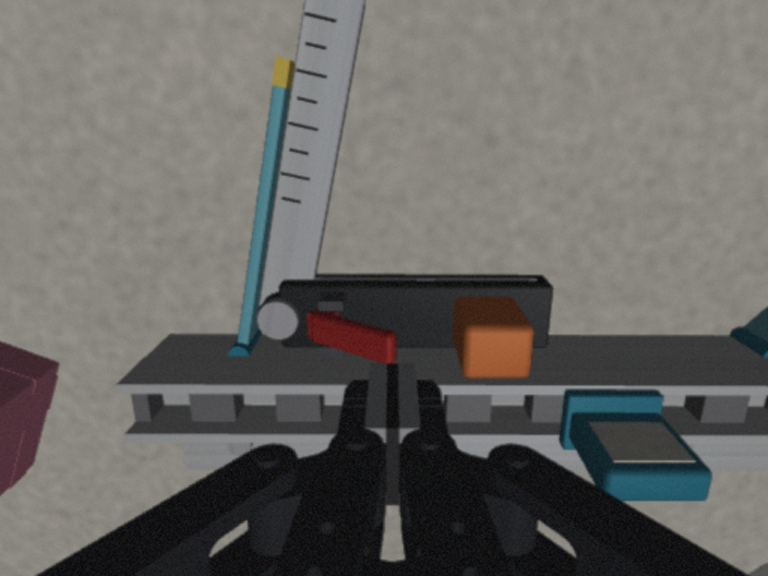

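Run:
```python
from h import *
f=load("w9")
q=lambda x,y,z: p2w(f,x/1.5,y/1.5,z).round(4)
print("lever tip",q(387,345,.05),"pivot",q(278,318,.018),"grip",q(496,350,.054))
print("finger tip proj",[np.round(np.array(w2p(f,(0.5891,-0.0632,z)))*1.5) for z in (.085,.045)])
ang(f,(272,88),(241,346),.021);ang(f,(303,35),(265,275),.011);ang(f,(365,0),(317,270),.011)
```

```text
lever tip [ 0.5901 -0.0649  0.05  ] pivot [ 0.5919 -0.1128  0.018 ] grip [ 0.5902 -0.0246  0.054 ]
finger tip proj [array([391., 389.]), array([392., 337.])]
ang from -x 11.27 [ 0.4982 -0.1081  0.021 ] [ 0.6039 -0.1292  0.021 ]
ang from -x 12.77 [ 0.4788 -0.0971  0.011 ] [ 0.5745 -0.1188  0.011 ]
ang from -x 12.12 [ 0.4669 -0.0733  0.011 ] [ 0.5721 -0.0959  0.011 ]
```

carry_out --deltas '[1.3,-0.25,0.1,0,0.2,0,255,1.3,0,0,0,0,0,255,0.7,0,0,0,0,0,255,0.7,0,0,0,0,0,255,0,0,0,0,0,0,255]'

```text
time_s: 11.72
eef_pos: [0.5908, -0.0627, 0.1176]
orientation: [[-0.006, -0.003, 1.0], [0.003, 1.0, 0.003], [-1.0, 0.003, -0.006]]
contact_force: [0.5, 1.0, 0.8]
finger_gap: -0.0002
```

carry_out --deltas '[0.5,0,0,0,0,0,255,0.5,0,0,0,0,0,255,0,0,0,0,0,0,255]'

```text
time_s: 11.97
eef_pos: [0.5917, -0.0657, 0.1086]
orientation: [[-0.004, -0.001, 1.0], [-0.0, 1.0, 0.001], [-1.0, -0.0, -0.004]]
contact_force: [0.0, -0.5, 0.2]
finger_gap: -0.0002
```

Run:
```python
from h import *
st(); print(env.tcp_to_tips)
f=snap("wrist","w10",s=1.5)
f=snap("scene","s10",crop=(200,130,360,250),s=4.5)
```

```text
t 11.97 P [ 0.5917 -0.0657  0.1086] yaw 90.05 xz [-0.004 -0.    -1.   ] F [ 0.  -0.5  0.2] gap -0.0002
0.0726
```

View pics/w10.png

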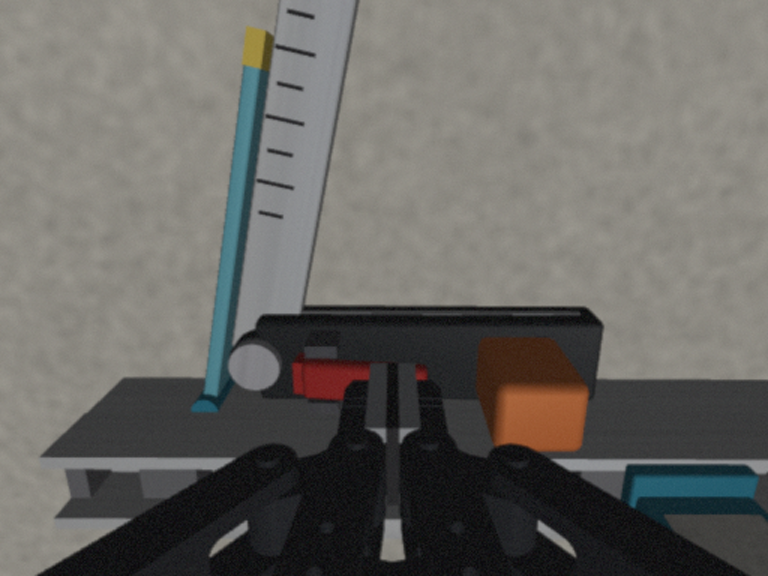

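View pics/s10.png

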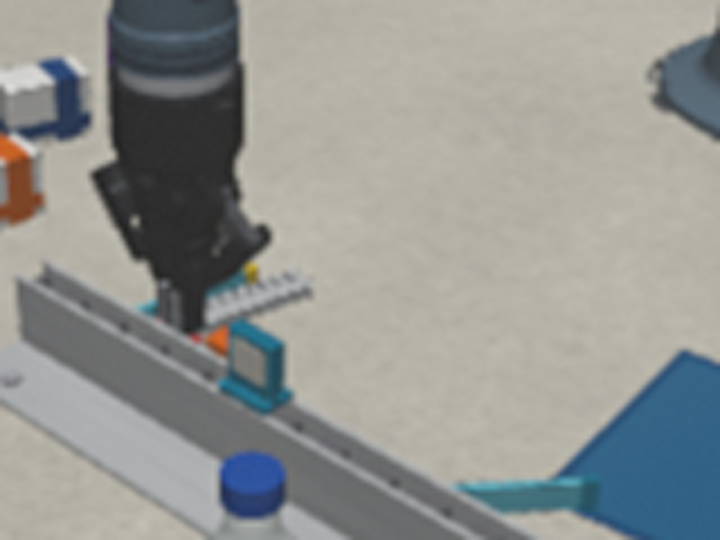

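carry_out --deltas '[0.3,0,0,0,0,0,255,0.2,0,0,0,0,0,255,0,0,0,0,0,0,255]'

```text
time_s: 12.32
eef_pos: [0.591, -0.0665, 0.1044]
orientation: [[-0.005, 0.001, 1.0], [-0.002, 1.0, -0.001], [-1.0, -0.002, -0.005]]
contact_force: [-2.1, 0.6, 4.5]
finger_gap: 0.0
```

carry_out --deltas '[0.2,0,0,0,0,0,255,0.1,0,0,0,0,0,255,0,0,0,0,0,0,255]'

```text
time_s: 12.57
eef_pos: [0.5913, -0.0663, 0.104]
orientation: [[-0.006, 0.001, 1.0], [-0.004, 1.0, -0.001], [-1.0, -0.004, -0.006]]
contact_force: [-7.3, 0.9, 19.8]
finger_gap: 0.0
```

carry_out --deltas '[-0.3,0,0,0,0,0,255,-1,0,0,0,0.3,0,255,-2,0,0,0,0,0,255,-2.5,1,0,0,0,0,147,-0.5,1,0,0,0,0,147]'

```text
time_s: 12.98
eef_pos: [0.5942, -0.0474, 0.1677]
orientation: [[-0.004, 0.003, 1.0], [-0.002, 1.0, -0.003], [-1.0, -0.002, -0.004]]
contact_force: [0.3, 0.8, 1.2]
finger_gap: 0.0235
```

Run:
```python
from h import *
st()
f=snap("wrist","w11",s=1.5)
```

```text
t 12.98 P [ 0.5942 -0.0474  0.1677] yaw 89.83 xz [-0.004 -0.002 -1.   ] F [0.3 0.8 1.2] gap 0.0235
```

View pics/w11.png

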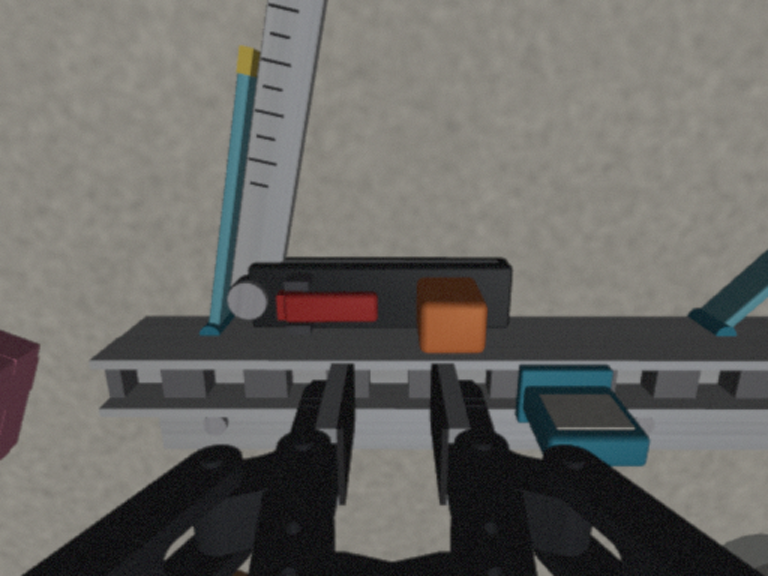

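Run:
```python
from h import *
f=load("w11")
q=lambda x,y,z: p2w(f,x/1.5,y/1.5,z).round(4)
print("grip",[q(*c,.054) for c in [(422,317),(485,315),(485,351),(422,352)]],q(453,334,.054))
plan([((0.5905,-0.0243,0.15),90,147,3),((0.5905,-0.0243,0.108),90,147,2.2)])
```

```text
grip [array([ 0.5865, -0.036 ,  0.054 ]), array([ 0.5857, -0.0119,  0.054 ]), array([ 0.6008, -0.0111,  0.054 ]), array([ 0.6013, -0.0358,  0.054 ])] [ 0.5936 -0.0239  0.054 ]
3 rows
[1.78, 1.89, -0.34, 0.09, -0.18, -0.03, 147, 2.1, 0, 0, 0, 0, 0, 147, 2.1, 0, 0, 0, 0, 0, 147]
```

carry_out --deltas '[1.8,1.9,-0.3,0,-0.15,0,147,0,0.4,0,0,0,0,147,0,0,0,0,0,0,147]'

```text
time_s: 13.28
eef_pos: [0.5868, -0.021, 0.1445]
orientation: [[-0.011, -0.004, 1.0], [0.0, 1.0, 0.004], [-1.0, 0.0, -0.011]]
contact_force: [0.9, -0.2, 0.9]
finger_gap: 0.0362
```

carry_out --deltas '[1.0,-0.33,0.3,0.2,-0.5,0,147,1.0,0,0,0,0,0,147,1.0,0,0,0,0,0,147,0.6,0,0,0,0,0,147,0,0,0,0,0,0,147]'

```text
time_s: 13.7
eef_pos: [0.5902, -0.0272, 0.1077]
orientation: [[-0.003, 0.004, 1.0], [-0.001, 1.0, -0.004], [-1.0, -0.001, -0.003]]
contact_force: [0.5, -0.3, -0.3]
finger_gap: 0.0364
```

carry_out --deltas '[0,0,0,0,0,0,255,0,0,0,0,0,0,255,0,0,0,0,0,0,255]' --grip_force 60

```text
time_s: 13.95
eef_pos: [0.5908, -0.0245, 0.1097]
orientation: [[0.0, 0.002, 1.0], [0.002, 1.0, -0.002], [-1.0, 0.002, 0.0]]
contact_force: [-1.7, 2.6, -3.0]
finger_gap: 0.0241
```

Run:
```python
from h import *
st()
plan([((0.59,-0.0245,0.125),90,255,1.6),((0.565,-0.0245,0.17),90,255,2.2),((0.565,0.27,0.17),90,255,3.5),((0.565,0.27,0.13),90,255,2)])
```

```text
t 13.95 P [ 0.5908 -0.0245  0.1097] yaw 89.87 xz [ 0.     0.002 -1.   ] F [-1.7  2.6 -3. ] gap 0.0241
16 rows
[-1.53, 0, -0.08, -0.13, 0.01, -0.1, 255, -1.5, 0, -0.83, 0, 0, 0, 255, -1.5, 0, -0.83, 0, 0, 0, 255, -1.5, 0, -0.84, 0, 0, 0, 255, 0, 3.27, 0, 0, 0, 0, 255]
[0, 3.27, 0, 0, 0, 0, 255, 0, 3.27, 0, 0, 0, 0, 255, 0, 3.27, 0, 0, 0, 0, 255, 0, 3.27, 0, 0, 0, 0, 255, 0, 3.28, 0, 0, 0, 0, 255]
[0, 3.27, 0, 0, 0, 0, 255, 0, 3.28, 0, 0, 0, 0, 255, 0, 3.27, 0, 0, 0, 0, 255, 1.33, 0, 0, 0, 0, 0, 255, 1.34, 0, 0, 0, 0, 0, 255]
[1.33, 0, 0, 0, 0, 0, 255]
```

carry_out --deltas '[-1.5,0,-0.1,0,0,0,255,-1.5,0,-0.8,0,0,0,255,-1.5,0,-0.8,0,0,0,255,-1.5,0,-0.8,0,0,0,255,0,1.5,0,0,0,0,255]'

```text
time_s: 14.37
eef_pos: [0.5676, -0.0166, 0.1736]
orientation: [[0.005, 0.009, 1.0], [-0.008, 1.0, -0.009], [-1.0, -0.008, 0.005]]
contact_force: [1.3, -0.7, -3.0]
finger_gap: 0.0249
```

carry_out --deltas '[0,2.5,0,0,0,0,255,0,3.2,0,0,0,0,255,0,3.2,0,0,0,0,255,0,3.2,0,0,0,0,255,0,3.2,0,0,0,0,255]'

```text
time_s: 14.78
eef_pos: [0.5679, 0.1416, 0.1714]
orientation: [[0.004, 0.005, 1.0], [-0.003, 1.0, -0.005], [-1.0, -0.003, 0.004]]
contact_force: [1.3, 0.6, -3.1]
finger_gap: 0.0246
```

carry_out --deltas '[0,3.2,0,0,0,0,255,0,3.2,0,0,0,0,255,0,2.8,0,0,0,0,255,0,2,0,0,0,0,255,0,1.4,0,0,0,0,255]'

```text
time_s: 15.2
eef_pos: [0.5676, 0.2706, 0.1717]
orientation: [[0.004, 0.0, 1.0], [0.0, 1.0, -0.0], [-1.0, 0.0, 0.004]]
contact_force: [-0.6, -0.4, -3.7]
finger_gap: 0.0244
```

carry_out --deltas '[0.5,0,0,0,0,0,255,0.5,0,0,0,0,0,255,0,0,0,0,0,0,255]'

```text
time_s: 15.45
eef_pos: [0.5678, 0.2647, 0.1585]
orientation: [[0.0, 0.005, 1.0], [-0.005, 1.0, -0.005], [-1.0, -0.005, 0.0]]
contact_force: [-0.4, -0.8, -4.2]
finger_gap: 0.0253
```

Run:
```python
from h import *
st()
f=snap("wrist","w12",s=1.5)
```

```text
t 15.45 P [0.5678 0.2647 0.1585] yaw 89.7 xz [ 0.    -0.005 -1.   ] F [-0.4 -0.8 -4.2] gap 0.0253
```

View pics/w12.png

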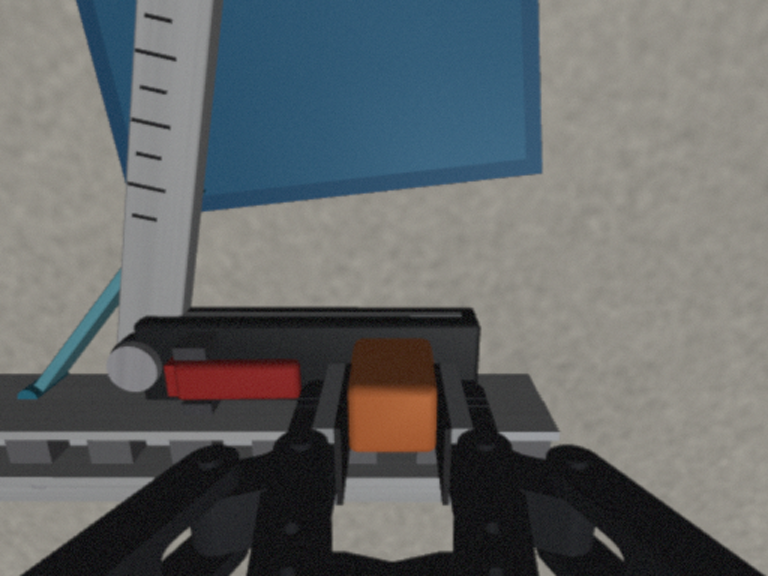

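carry_out --deltas '[1.5,0.8,0,0,0,0,255,1.5,0.8,0,0,0,0,255,0.8,0,0,0,0,0.3,255,0.4,0,0,0,0,0,255,0,0,0,0,0,0,255]'

```text
time_s: 15.92
eef_pos: [0.5663, 0.283, 0.1154]
orientation: [[-0.002, 0.003, 1.0], [0.002, 1.0, -0.003], [-1.0, 0.002, -0.002]]
contact_force: [0.0, -0.1, -3.0]
finger_gap: 0.0247
```

Run:
```python
from h import *
st()
f=snap("wrist","w13",s=1.5)
```

```text
t 15.92 P [0.5663 0.283  0.1154] yaw 89.85 xz [-0.002  0.002 -1.   ] F [ 0.  -0.1 -3. ] gap 0.0247
```

View pics/w13.png

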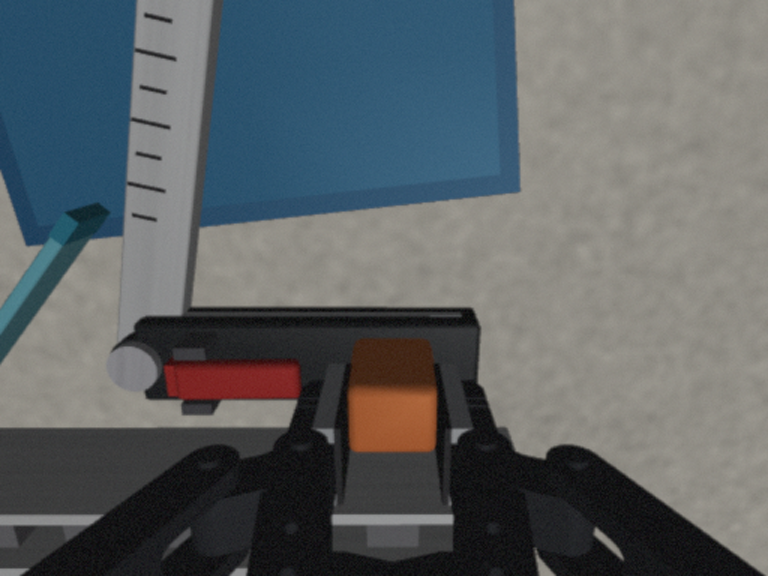

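carry_out --deltas '[0.3,0,0,0,0,0,255,0.3,0,0,0,0,0,255,0,0,0,0,0,0,255]'

```text
time_s: 16.22
eef_pos: [0.5678, 0.2836, 0.1118]
orientation: [[0.002, 0.004, 1.0], [0.004, 1.0, -0.004], [-1.0, 0.004, 0.002]]
contact_force: [-0.6, -0.1, -3.6]
finger_gap: 0.0245
```

carry_out --deltas '[0.2,0,0,0,0,0,255,0,0,0,0,0,0,255,0,0,0,0,0,0,255]'

```text
time_s: 16.47
eef_pos: [0.5678, 0.2838, 0.11]
orientation: [[0.002, 0.003, 1.0], [0.004, 1.0, -0.003], [-1.0, 0.004, 0.002]]
contact_force: [-0.2, 0.8, -4.0]
finger_gap: 0.0243
```

carry_out --deltas '[0.2,0,0,0,0,-0.2,255,0,0,0,0,0,0,255,0,0,0,0,0,0,255]'

```text
time_s: 16.72
eef_pos: [0.5681, 0.2842, 0.1092]
orientation: [[0.003, 0.003, 1.0], [0.001, 1.0, -0.003], [-1.0, 0.001, 0.003]]
contact_force: [-1.6, -1.9, 5.6]
finger_gap: 0.0246
```

carry_out --deltas '[-0.08,0,0.8,0.2,0,0,255,0,0,0.8,0,0,0,255,0,0,0.5,0,0,0,255,0,0,0.2,0,0,0,255,0,0,0,0,0,0,255]'

```text
time_s: 17.13
eef_pos: [0.591, 0.2847, 0.1092]
orientation: [[0.002, 0.007, 1.0], [0.002, 1.0, -0.007], [-1.0, 0.002, 0.002]]
contact_force: [-2.5, 0.7, 3.0]
finger_gap: 0.0245
```

carry_out --deltas '[0,-0.8,-0.03,-0.3,0,0,255,0,-0.8,0,0,0,0,255,0,-0.8,0,0,0,0,255,0,-0.8,0,0,0,0,255,0,-0.8,0,0,0,0,255]'

```text
time_s: 17.55
eef_pos: [0.591, 0.2447, 0.1096]
orientation: [[0.004, 0.002, 1.0], [0.005, 1.0, -0.002], [-1.0, 0.005, 0.004]]
contact_force: [-1.3, 5.8, 1.4]
finger_gap: 0.0245
```

Run:
```python
from h import *
st()
f=snap("wrist","w14",s=1.5)
```

```text
t 17.55 P [0.591  0.2447 0.1096] yaw 89.89 xz [ 0.004  0.005 -1.   ] F [-1.3  5.8  1.4] gap 0.0245
```

View pics/w14.png

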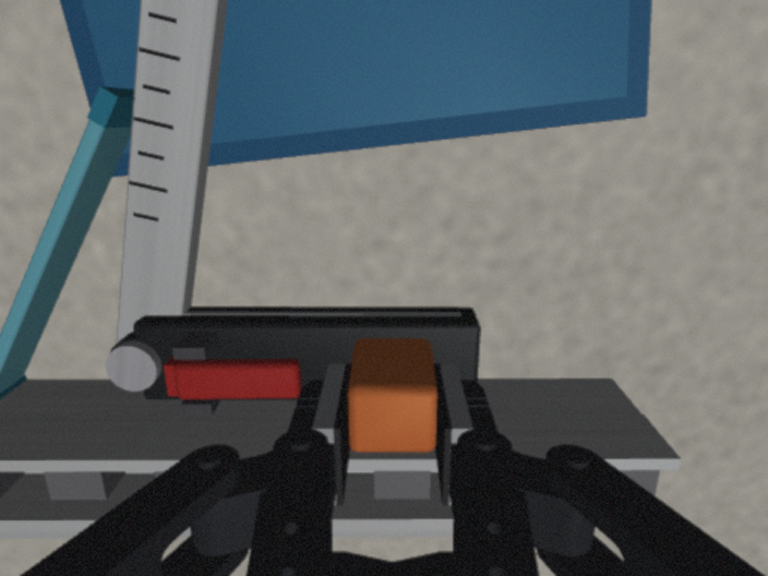

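carry_out --deltas '[0,-0.5,0,0,0,0,255,0,-0.5,0,0,0,0,255,0,-0.5,0,0,0,0,255,0,-0.5,0,0,0,0,255,0,-0.4,0,0,0,0,255]'

```text
time_s: 18.02
eef_pos: [0.591, 0.2202, 0.1094]
orientation: [[0.004, 0.002, 1.0], [0.004, 1.0, -0.002], [-1.0, 0.004, 0.004]]
contact_force: [-0.9, 5.5, 0.9]
finger_gap: 0.0246
```

carry_out --deltas '[0,-0.4,0,0,0,0,255,0,-0.4,0,0,0,0,255,0,-0.2,0,0,0,0,255,0,0,0,0,0,0,255]'

```text
time_s: 18.35
eef_pos: [0.591, 0.2095, 0.1092]
orientation: [[0.004, 0.002, 1.0], [0.002, 1.0, -0.002], [-1.0, 0.002, 0.004]]
contact_force: [0.3, 4.2, 3.0]
finger_gap: 0.0245
```

Run:
```python
from h import *
st()
f=snap("wrist","w15",s=1.5)
```

```text
t 18.35 P [0.591  0.2095 0.1092] yaw 89.87 xz [ 0.004  0.002 -1.   ] F [0.3 4.2 3. ] gap 0.0245
```

View pics/w15.png

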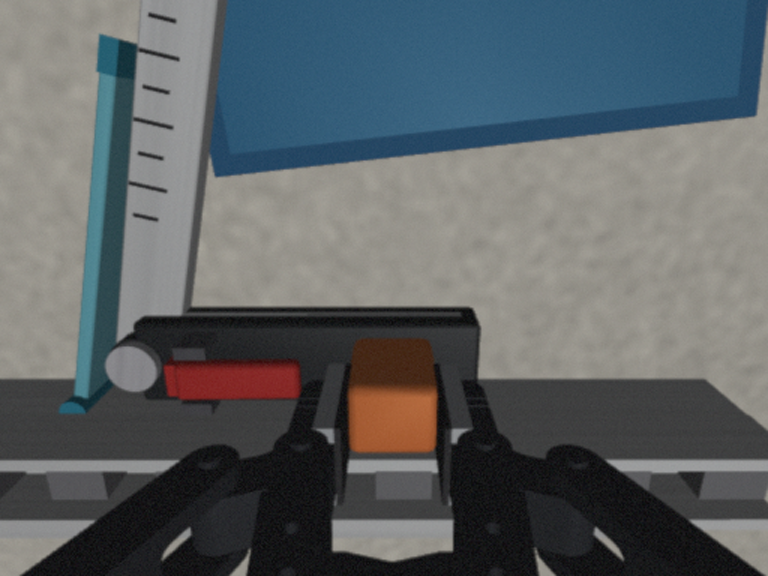

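carry_out --deltas '[0,-0.15,0,0,0,0,255,0,-0.1,0,0,0,0,255,0,0,0,0,0,0,255]'

```text
time_s: 18.65
eef_pos: [0.5908, 0.208, 0.1092]
orientation: [[0.003, 0.001, 1.0], [0.003, 1.0, -0.001], [-1.0, 0.003, 0.003]]
contact_force: [0.5, 4.3, 4.3]
finger_gap: 0.0246
```

Run:
```python
from h import *
st()
f=snap("wrist","w16")
im=f["image"]
cv2.imwrite("pics/w16b.png",cv2.resize(cv2.cvtColor(im[0:290,30:160],cv2.COLOR_RGB2BGR),None,fx=5,fy=2.05,interpolation=cv2.INTER_CUBIC))
```

```text
t 18.65 P [0.5908 0.208  0.1092] yaw 89.94 xz [ 0.003  0.003 -1.   ] F [0.5 4.3 4.3] gap 0.0246
```

View pics/w16b.png

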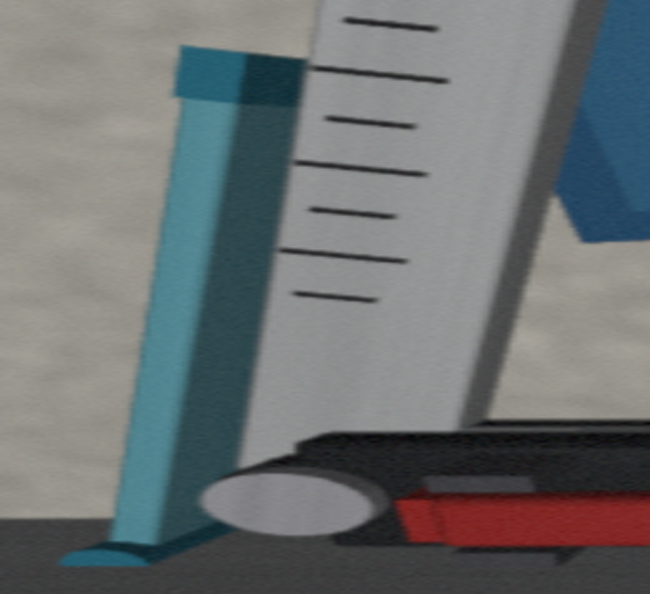

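Run:
```python
from h import *
f=load("w16")
c=lambda x,y:((30+x/5),(y/2.05))
ang(f,c(243,103),c(160,540),.021,1);ang(f,c(179,95),c(115,535),.021,1)
ang(f,c(314,50),c(244,455),.011,1);ang(f,c(572,10),c(462,428),.011,1)
```

```text
ang from -x 14.12 [0.4996 0.1304 0.021 ] [0.6029 0.1044 0.021 ]
ang from -x 13.71 [0.498  0.1252 0.021 ] [0.6014 0.1    0.021 ]
ang from -x 13.1 [0.4883 0.1336 0.011 ] [0.5837 0.1114 0.011 ]
ang from -x 12.85 [0.4805 0.1574 0.011 ] [0.5762 0.1355 0.011 ]
```

carry_out --deltas '[0,-0.15,0,0,0,0,255,0,-0.1,0,0,0,0,255,0,0,0,0,0,0,255]'

```text
time_s: 18.95
eef_pos: [0.5906, 0.2059, 0.1093]
orientation: [[0.003, 0.001, 1.0], [0.003, 1.0, -0.001], [-1.0, 0.003, 0.003]]
contact_force: [-0.0, 6.2, 3.9]
finger_gap: 0.0247
```

Run:
```python
from h import *
st()
f=snap("wrist","w17")
im=f["image"]
cv2.imwrite("pics/w17b.png",cv2.resize(cv2.cvtColor(im[0:290,30:160],cv2.COLOR_RGB2BGR),None,fx=5,fy=2.05,interpolation=cv2.INTER_CUBIC))
```

```text
t 18.95 P [0.5906 0.2059 0.1093] yaw 89.96 xz [ 0.003  0.003 -1.   ] F [-0.   6.2  3.9] gap 0.0247
```

View pics/w17b.png

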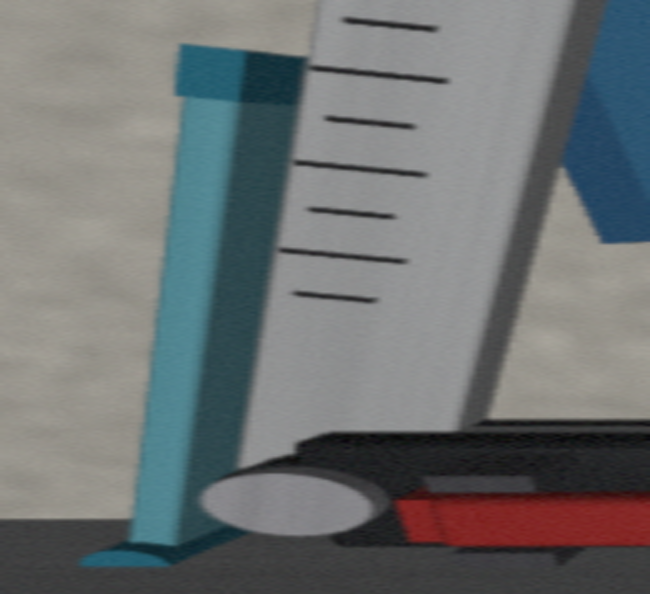

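Run:
```python
from h import *
f=load("w17")
c=lambda x,y:((30+x/5),(y/2.05))
ang(f,c(243,103),c(181,540),.021,1);ang(f,c(179,95),c(135,535),.021,1)
ang(f,c(314,50),c(244,455),.011,1);ang(f,c(572,10),c(462,428),.011,1)
```

```text
ang from -x 12.95 [0.4994 0.1283 0.021 ] [0.6027 0.1045 0.021 ]
ang from -x 12.59 [0.4979 0.1231 0.021 ] [0.6012 0.1    0.021 ]
ang from -x 13.08 [0.4881 0.1315 0.011 ] [0.5835 0.1093 0.011 ]
ang from -x 12.83 [0.4804 0.1552 0.011 ] [0.576  0.1334 0.011 ]
```

carry_out --deltas '[0,0,0,0,0,0,255,0,0,0,0,0,0,255,0,0,0,0,0,0,255]'

```text
time_s: 19.25
eef_pos: [0.5906, 0.2059, 0.1092]
orientation: [[0.003, 0.001, 1.0], [0.003, 1.0, -0.001], [-1.0, 0.003, 0.003]]
contact_force: [-0.3, 5.5, 4.1]
finger_gap: 0.0242
```

Run:
```python
from h import *
P=env.get_obs()["eef_pos"]
plan([((P[0]-.002,P[1]+.006,P[2]),90,255,1),((P[0]-.01,.215,0.16),90,255,2),((.458,.265,.16),90,255,3),((.458,.265,.125),90,255,2)])
```

```text
11 rows
[0, 0.6, -0.2, -0.03, 0.19, -0.16, 255, -1.69, 0.1, -0.27, 0, 0, 0, 255, -1.69, 0.1, -0.27, 0, 0, 0, 255, -1.7, 0.11, -0.26, 0, 0, 0, 255, 0, 1, -2.45, 0, 0, 0, 255]
[0, 1, -2.45, 0, 0, 0, 255, 0, 1, -2.45, 0, 0, 0, 255, 0, 1, -2.46, 0, 0, 0, 255, 0, 1, -2.45, 0, 0, 0, 255, 1.75, 0, 0, 0, 0, 0, 255]
[1.75, 0, 0, 0, 0, 0, 255]
```

carry_out --deltas '[0,0.8,-0.2,0,0,0,255,-1.7,0.1,-0.3,0,0,0,255,-1.7,0.1,-0.3,0,0,0,255,-1.7,0.1,-0.3,0,0,0,255,0,1,-2,0,0,0,255]'

```text
time_s: 19.67
eef_pos: [0.5649, 0.2207, 0.1618]
orientation: [[0.009, 0.009, 1.0], [-0.003, 1.0, -0.009], [-1.0, -0.003, 0.009]]
contact_force: [2.5, -0.2, -3.1]
finger_gap: 0.0245
```

carry_out --deltas '[0,1,-2.5,0,0,0,255,0,1,-2.5,0,0,0,255,0,1,-2.5,0,0,0,255,0,1,-1.8,0,0,0,255,1.5,0,-1,0,0,0,255]'

```text
time_s: 20.08
eef_pos: [0.4543, 0.2678, 0.1461]
orientation: [[0.004, -0.003, 1.0], [0.001, 1.0, 0.003], [-1.0, 0.001, 0.004]]
contact_force: [0.9, 0.6, -2.9]
finger_gap: 0.0247
```

carry_out --deltas '[1.4,0,0,0,0,0,255,1,0,0,0,0,0,255,0.5,0,0,0,0,0,255,0,0,0,0,0,0,255]'

```text
time_s: 20.42
eef_pos: [0.4568, 0.2637, 0.1133]
orientation: [[-0.001, 0.004, 1.0], [-0.002, 1.0, -0.004], [-1.0, -0.002, -0.001]]
contact_force: [0.7, 0.2, -3.3]
finger_gap: 0.0242
```

Run:
```python
from h import *
st()
f=snap("wrist","w18",s=1.5)
```

```text
t 20.42 P [0.4568 0.2637 0.1133] yaw 89.76 xz [-0.001 -0.002 -1.   ] F [ 0.7  0.2 -3.3] gap 0.0242
```

View pics/w18.png

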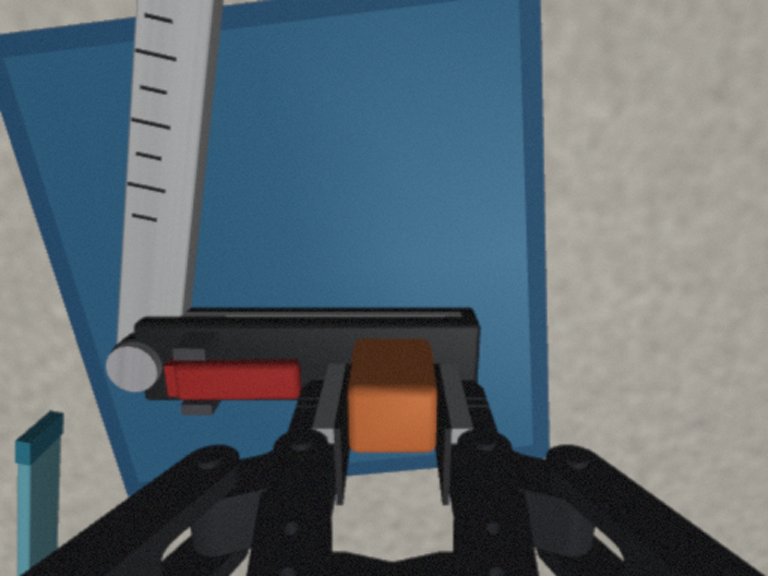

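carry_out --deltas '[0.2,0,0,0,0,0,255,0.1,0,0,0,0,0,255,0,0,0,0,0,0,255]'

```text
time_s: 20.72
eef_pos: [0.457, 0.266, 0.1127]
orientation: [[0.002, 0.002, 1.0], [0.001, 1.0, -0.002], [-1.0, 0.001, 0.002]]
contact_force: [-0.4, -0.5, -3.8]
finger_gap: 0.0243
```

carry_out --deltas '[0.15,0,0,0,0,0,255,0.1,0,0,0,0,0,255,0,0,0,0,0,0,255]'

```text
time_s: 20.97
eef_pos: [0.4563, 0.266, 0.11]
orientation: [[0.002, 0.001, 1.0], [0.001, 1.0, -0.001], [-1.0, 0.001, 0.002]]
contact_force: [-0.4, -0.1, -2.4]
finger_gap: 0.0247
```

Touching; release and go up, then to the marker.

carry_out --deltas '[0.05,0,0,0,0,0,147,0,0,0,0,0,0,147,0,0,0,0,0,0,147,-1.5,0,0,0,0,0,147,-2,0,0,0,0,0,147]'

```text
time_s: 21.38
eef_pos: [0.4553, 0.2654, 0.1443]
orientation: [[-0.001, 0.001, 1.0], [-0.0, 1.0, -0.001], [-1.0, -0.0, -0.001]]
contact_force: [0.7, 0.7, -0.1]
finger_gap: 0.036
```

Run:
```python
from h import *
st()
plan([((.49,.2,.19),90,100),((.61,.02,.20),90,100)])
```

```text
t 21.38 P [0.4553 0.2654 0.1443] yaw 89.94 xz [-0.001 -0.    -1.   ] F [ 0.7  0.7 -0.1] gap 0.036
9 rows
[-1.52, -2.18, 1.16, -0.02, -0.03, 0.01, 100, -1.52, -2.18, 1.16, -0.02, -0.03, 0.01, 100, -1.53, -2.17, 1.15, -0.02, -0.03, 0.01, 100, -0.17, -3, 2, 0, 0, 0, 100, -0.17, -3, 2, 0, 0, 0, 100]
[-0.16, -3, 2, 0, 0, 0, 100, -0.17, -3, 2, 0, 0, 0, 100, -0.16, -3, 2, 0, 0, 0, 100, -0.17, -3, 2, 0, 0, 0, 100]
```

carry_out --deltas '[-1.5,-2.2,1.2,0,0,0,100,-1.5,-2.2,1.2,0,0,0,100,-1.5,-2.2,1.2,0,0,0,100,-0.2,-3,2,0,0,0,100,-0.2,-3,2,0,0,0,100]'

```text
time_s: 21.8
eef_pos: [0.5332, 0.1401, 0.1967]
orientation: [[0.006, -0.001, 1.0], [0.002, 1.0, 0.001], [-1.0, 0.002, 0.006]]
contact_force: [0.7, 1.0, -0.8]
finger_gap: 0.0525
```

carry_out --deltas '[-0.2,-3,2,0,0,0,100,-0.2,-3,2,0,0,0,100,-0.2,-3,2,0,0,0,100,0,-2.5,1.5,0,0,0,100,0,0,0,0,0,0,100]'

```text
time_s: 22.22
eef_pos: [0.6111, 0.0151, 0.2009]
orientation: [[0.006, 0.014, 1.0], [-0.004, 1.0, -0.014], [-1.0, -0.004, 0.006]]
contact_force: [0.9, -1.9, -0.6]
finger_gap: 0.0516
```

Run:
```python
from h import *
st()
f=snap("wrist","w19",s=1.5)
```

```text
t 22.22 P [0.6111 0.0151 0.2009] yaw 89.19 xz [ 0.006 -0.004 -1.   ] F [ 0.9 -1.9 -0.6] gap 0.0516
```

View pics/w19.png

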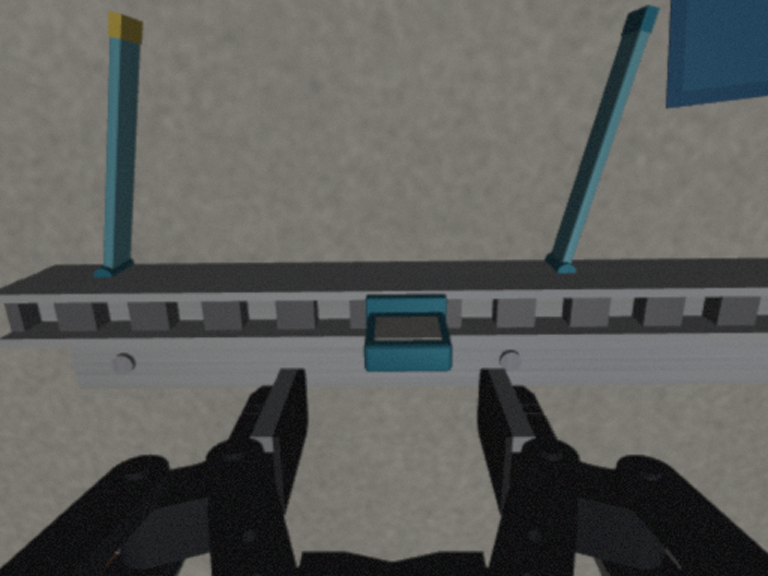

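Run:
```python
from h import *
f=load("w19")
q=lambda x,y,z: p2w(f,x/1.5,y/1.5,z).round(4)
print([q(*c,.092) for c in [(367,347),(450,346),(450,369),(366,370)]],q(408,357,.092))
print("shoulder",q(367,297,.056),q(446,297,.056))
ang(f,(138,41),(132,262),.021);ang(f,(110,38),(105,268),.021)
ang(f,(647,33),(576,266),.021);ang(f,(626,25),(554,260),.021)
print("lip",q(10,292,.05),q(760,289,.05))
```

```text
[array([0.6148, 0.0053, 0.092 ]), array([0.6147, 0.0369, 0.092 ]), array([0.6244, 0.0371, 0.092 ]), array([0.6245, 0.0047, 0.092 ])] [0.6191 0.0209 0.092 ]
shoulder [0.6075 0.0037 0.056 ] [0.6079 0.0386 0.056 ]
ang from -x 11.34 [ 0.4991 -0.0959  0.021 ] [ 0.6001 -0.1161  0.021 ]
ang from -x 11.98 [ 0.4977 -0.108   0.021 ] [ 0.6031 -0.1304  0.021 ]
ang from -x 10.89 [0.499  0.1274 0.021 ] [0.6048 0.1071 0.021 ]
ang from -x 11.79 [0.4957 0.1179 0.021 ] [0.6015 0.0958 0.021 ]
lip [ 0.6054 -0.1588  0.05  ] [0.6079 0.1804 0.05  ]
```

carry_out --deltas '[2,0.4,0.9,-0.5,0,0,100,2,0,0,0,0,0,100,1.7,0,0,0,0,0,100,1,0,0,0,0,0,100,0,0,0,0,0,0,100]' --grip_force 30

```text
time_s: 22.68
eef_pos: [0.6266, 0.0252, 0.156]
orientation: [[0.021, -0.004, 1.0], [-0.021, 1.0, 0.005], [-1.0, -0.021, 0.021]]
contact_force: [-22.4, -14.0, 85.9]
finger_gap: 0.0522
```

Run:
```python
from h import *
st()
f=snap("wrist","w20",s=1.5)
```

```text
t 22.68 P [0.6266 0.0252 0.156 ] yaw 90.24 xz [ 0.021 -0.021 -1.   ] F [-22.4 -14.   85.9] gap 0.0522
```

View pics/w20.png

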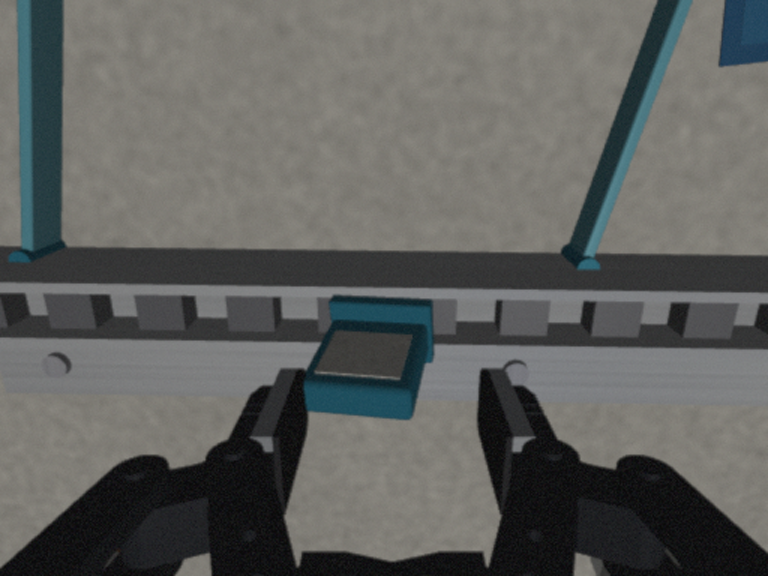

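carry_out --deltas '[-2,0,0,0,0,0,100,-2,0,0,0,0,0,100,0,0,0,0,0,0,100]'

```text
time_s: 22.98
eef_pos: [0.6187, 0.0313, 0.1797]
orientation: [[0.013, -0.009, 1.0], [0.002, 1.0, 0.009], [-1.0, 0.002, 0.013]]
contact_force: [1.1, 0.3, 0.3]
finger_gap: 0.0521
```

Run:
```python
from h import *
o=st(); print(o["joint_pos"].round(1), o["ft_torque"])
f=snap("wrist","w21",s=1.5)
f=snap("scene","s21",s=1.5)
```

```text
t 22.98 P [0.6187 0.0313 0.1797] yaw 90.53 xz [ 0.013  0.002 -1.   ] F [1.1 0.3 0.3] gap 0.0521
[ 29.5  34.6 -46.9 100.1  29.5  57.6  62.1] [ 0.02807159 -0.0681658   0.01912897]
```

View pics/w21.png

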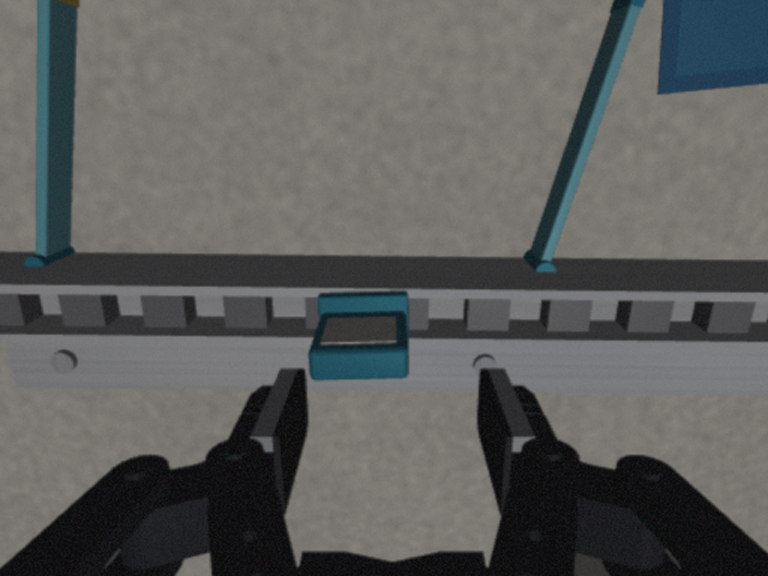

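View pics/s21.png

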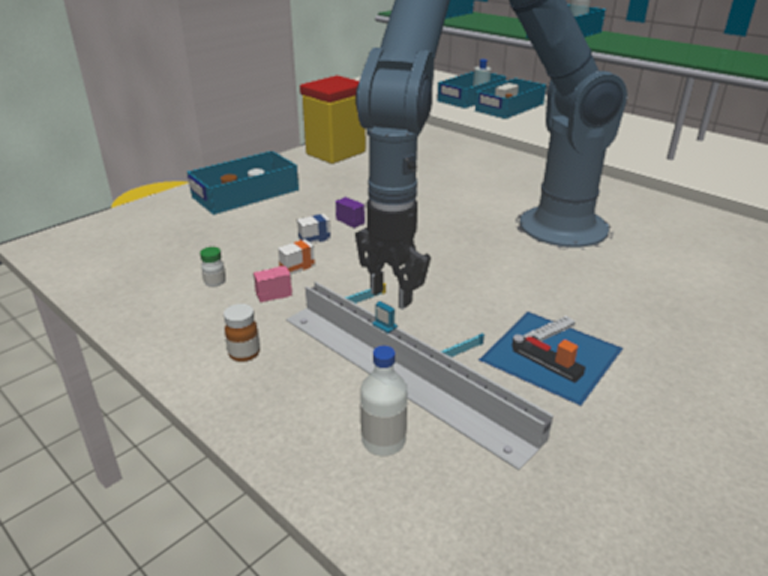

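carry_out --deltas '[0,0,0,0,0,0,100,0,0,0,0,0,0,100]'

```text
time_s: 23.25
eef_pos: [0.6145, 0.029, 0.1708]
orientation: [[-0.002, -0.008, 1.0], [0.001, 1.0, 0.008], [-1.0, 0.001, -0.002]]
contact_force: [-1.0, -0.4, 0.8]
finger_gap: 0.052
```

Run:
```python
from h import *
st()
f=load("w21")
q=lambda x,y,z: p2w(f,x/1.5,y/1.5,z).round(4)
print([q(*c,.092) for c in [(312,349),(408,347),(408,377),(313,379)]],q(360,362,.092))
print("shoulder",q(320,294,.056),q(408,293,.056))
```

```text
t 23.25 P [0.6145 0.029  0.1708] yaw 90.47 xz [-0.002  0.001 -1.   ] F [-1.  -0.4  0.8] gap 0.052
[array([0.6141, 0.0048, 0.092 ]), array([0.613, 0.037, 0.092]), array([0.6243, 0.0372, 0.092 ]), array([0.6254, 0.0046, 0.092 ])] [0.6188 0.0208 0.092 ]
shoulder [0.6075 0.003  0.056 ] [0.6067 0.0379 0.056 ]
```

carry_out --deltas '[0,-0.8,0.55,0.5,0,0,100,0,0,0,0,0,0,100,0,0,0,0,0,0,100]'

```text
time_s: 23.5
eef_pos: [0.6216, 0.0193, 0.1714]
orientation: [[0.0, 0.004, 1.0], [0.001, 1.0, -0.004], [-1.0, 0.001, 0.0]]
contact_force: [-0.4, 0.2, 0.6]
finger_gap: 0.052
```

carry_out --deltas '[0.8,0.05,-0.1,-0.2,0,0,100,0.8,0,0,0,0,0,100,0,0,0,0,0,0,100]'

```text
time_s: 23.75
eef_pos: [0.6188, 0.0212, 0.1539]
orientation: [[-0.003, -0.002, 1.0], [0.001, 1.0, 0.002], [-1.0, 0.001, -0.003]]
contact_force: [-1.0, 0.0, -0.6]
finger_gap: 0.0519
```

carry_out --deltas '[0.9,0,0.1,0,0,0,100,0.9,0,0,0,0,0,100,0,0,0,0,0,0,100]'

```text
time_s: 24.0
eef_pos: [0.6201, 0.0209, 0.136]
orientation: [[-0.002, -0.002, 1.0], [0.001, 1.0, 0.002], [-1.0, 0.001, -0.002]]
contact_force: [-0.8, -0.6, -0.0]
finger_gap: 0.0519
```

carry_out --deltas '[0,0,0,0,0,0,255,0,0,0,0,0,0,255,0,0,0,0,0,0,255,0,0,0,0,0,0,255]' --grip_force 30

```text
time_s: 24.33
eef_pos: [0.6218, 0.0213, 0.139]
orientation: [[0.003, -0.002, 1.0], [0.001, 1.0, 0.002], [-1.0, 0.001, 0.003]]
contact_force: [-0.5, -0.0, -0.3]
finger_gap: 0.0334
```

carry_out --deltas '[-0.9,0,0,0,0,0,255,-0.9,0,0,0,0,0,255,-1,0,0,0,0,0,255,0,0,0,0,0,0,255,0,0,0,0,0,0,255]'

```text
time_s: 24.75
eef_pos: [0.6224, 0.0214, 0.1683]
orientation: [[0.005, -0.002, 1.0], [0.001, 1.0, 0.002], [-1.0, 0.001, 0.005]]
contact_force: [0.1, -0.6, -0.6]
finger_gap: 0.033
```

Run:
```python
from h import *
st()
f=snap("wrist","w22",s=1.5)
```

```text
t 24.75 P [0.6224 0.0214 0.1683] yaw 90.11 xz [ 0.005  0.001 -1.   ] F [ 0.1 -0.6 -0.6] gap 0.033
```

View pics/w22.png

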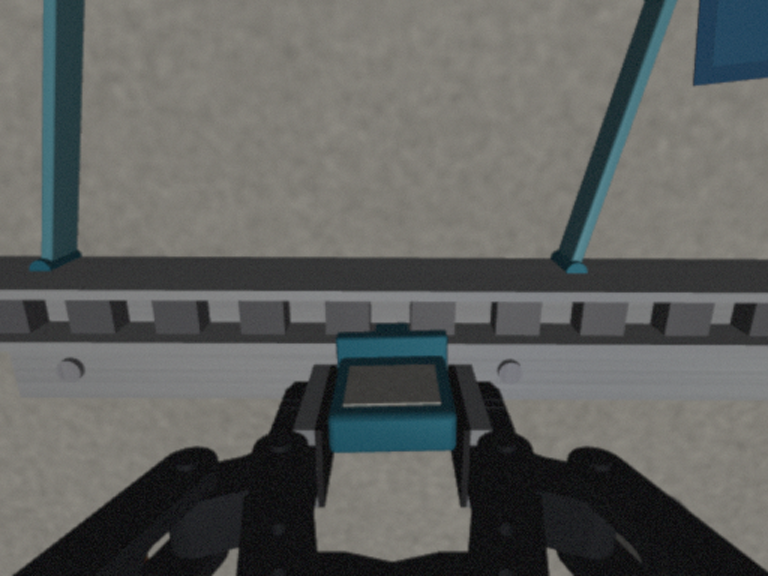

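carry_out --deltas '[0,-1.2,0,0,0,0,255,0,-1.5,0,0,0,0,255,0,-0.8,0,0,0,0,255,0,0,0,0,0,0,255,0,0,0,0,0,0,255]'

```text
time_s: 25.22
eef_pos: [0.6214, -0.0162, 0.1659]
orientation: [[0.001, 0.002, 1.0], [0.001, 1.0, -0.002], [-1.0, 0.001, 0.001]]
contact_force: [0.3, -0.2, -1.4]
finger_gap: 0.0334
```

Run:
```python
from h import *
st()
f=snap("wrist","w23",s=1.5)
```

```text
t 25.22 P [ 0.6214 -0.0162  0.1659] yaw 89.9 xz [ 0.001  0.001 -1.   ] F [ 0.3 -0.2 -1.4] gap 0.0334
```

View pics/w23.png

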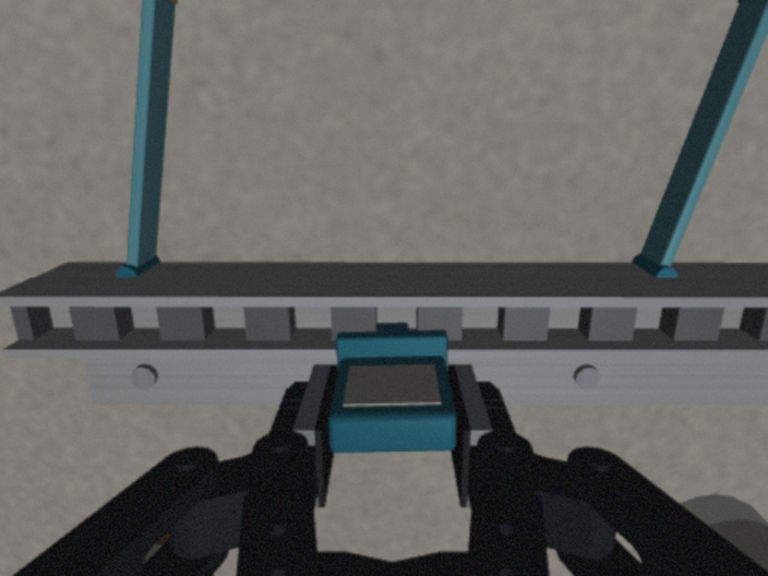

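Run:
```python
from h import *
f=load("w23")
q=lambda x,y,z: p2w(f,x/1.5,y/1.5,z).round(4)
print("rib tops",[float(q(x,310,.041)[1]) for x in (185,209,247,291,333,377,419,461,504,547)])
print("shoulder",q(338,335,.0835),q(447,335,.0835),"tab",q(376,325,.057),q(408,325,.057),"top",q(392,432,.119))
```

```text
rib tops [-0.0997, -0.09, -0.0746, -0.0568, -0.0398, -0.022, -0.005, 0.0119, 0.0293, 0.0467]
shoulder [ 0.608  -0.0333  0.0835] [0.608  0.0018 0.0835] tab [ 0.6155 -0.0219  0.057 ] [ 0.6156 -0.0099  0.057 ] top [ 0.6202 -0.0159  0.119 ]
```

carry_out --deltas '[0,0.2,0,0,0,0,255,0,0,0,0,0,0,255,0,0,0,0,0,0,255]'

```text
time_s: 25.52
eef_pos: [0.6214, -0.0104, 0.1667]
orientation: [[0.002, -0.004, 1.0], [0.002, 1.0, 0.004], [-1.0, 0.002, 0.002]]
contact_force: [-0.9, -0.2, -1.1]
finger_gap: 0.0333
```

carry_out --deltas '[0.6,0,0,0,0,0,255,0.6,0,0,0,0,0,255,0,0,0,0,0,0,255]'

```text
time_s: 25.77
eef_pos: [0.6204, -0.0118, 0.1527]
orientation: [[-0.001, -0.002, 1.0], [0.001, 1.0, 0.002], [-1.0, 0.001, -0.001]]
contact_force: [-0.3, 0.6, -0.6]
finger_gap: 0.0333
```

carry_out --deltas '[0,-0.17,0,0,0,0,255,0,0,0,0,0,0,255,0,0,0,0,0,0,255,0,0,0,0,0,0,255]'

```text
time_s: 26.1
eef_pos: [0.6217, -0.0136, 0.1547]
orientation: [[0.002, -0.002, 1.0], [0.001, 1.0, 0.002], [-1.0, 0.001, 0.002]]
contact_force: [0.3, 0.1, -0.6]
finger_gap: 0.0334
```

carry_out --deltas '[0.5,0,0,0,0,0,255,0.4,0,0,0,0,0,255,0,0,0,0,0,0,255]'

```text
time_s: 26.35
eef_pos: [0.6208, -0.0136, 0.1443]
orientation: [[-0.0, -0.002, 1.0], [0.001, 1.0, 0.002], [-1.0, 0.001, -0.0]]
contact_force: [-0.5, 1.0, -0.8]
finger_gap: 0.0333
```

carry_out --deltas '[0.3,0,0,0,0,0,255,0.2,0,0,0,0,0,255,0,0,0,0,0,0,255,0,0,0,0,0,0,255]'

```text
time_s: 26.68
eef_pos: [0.6214, -0.0134, 0.1403]
orientation: [[0.001, -0.002, 1.0], [0.001, 1.0, 0.002], [-1.0, 0.001, 0.001]]
contact_force: [0.2, 0.0, 0.2]
finger_gap: 0.0337
```

carry_out --deltas '[0.2,0,0,0,0,0,255,0,0,0,0,0,0,255,0,0,0,0,0,0,255]'

```text
time_s: 26.93
eef_pos: [0.6216, -0.0135, 0.1385]
orientation: [[0.002, -0.002, 1.0], [0.001, 1.0, 0.002], [-1.0, 0.001, 0.002]]
contact_force: [-0.0, 0.8, -0.9]
finger_gap: 0.0336
```

carry_out --deltas '[0.2,0,0,0,0,0,255,0,0,0,0,0,0,255,0,0,0,0,0,0,255]'

```text
time_s: 27.18
eef_pos: [0.6218, -0.0133, 0.1381]
orientation: [[0.002, -0.002, 1.0], [-0.0, 1.0, 0.002], [-1.0, -0.0, 0.002]]
contact_force: [-1.9, -0.8, 7.4]
finger_gap: 0.0332
```

carry_out --deltas '[-0.1,0,0,0,0,0,100,0,0,0,0,0,0,100,0,0,0,0,0,0,100,0,0,0,0,0,0,100,-1,0,0,0,0,0,100]'

```text
time_s: 27.6
eef_pos: [0.6199, -0.0138, 0.1455]
orientation: [[-0.003, -0.002, 1.0], [0.001, 1.0, 0.002], [-1.0, 0.001, -0.003]]
contact_force: [0.0, -0.5, -0.7]
finger_gap: 0.0519
```

carry_out --deltas '[-2,0,0,0,0,0,100,-3,0,0,0,0,0,60,0,0,-2,0,0,0,0,0,0,0,0,0,0,0]'

```text
time_s: 27.93
eef_pos: [0.6005, -0.0128, 0.1997]
orientation: [[0.003, -0.003, 1.0], [0.0, 1.0, 0.003], [-1.0, 0.0, 0.003]]
contact_force: [-1.3, -0.4, -0.9]
finger_gap: 0.0844
```

Run:
```python
from h import *
st()
f=snap("wrist","w24",s=1.5)
f=snap("top","t24",crop=(120,80,430,310),s=2.5)
for t in ["box0_mid","box1_mid","box2_mid"]:
    print(t,[(np.round(d["position"],4),round(d["conf"],2)) for d in nets.find_in("top",t)[:3]])
```

```text
t 27.93 P [ 0.6005 -0.0128  0.1997] yaw 90.18 xz [ 0.003  0.    -1.   ] F [-1.3 -0.4 -0.9] gap 0.0844
box0_mid [(array([ 0.4426, -0.3654,  0.0537]), 0.88), (array([ 0.3278, -0.3648,  0.0516]), 0.53)]
box1_mid [(array([0.5526, 0.1151, 0.019 ]), 0.62), (array([ 0.6409, -0.2458,  0.0489]), 0.54), (array([ 0.5464, -0.2954,  0.0487]), 0.52)]
box2_mid []
```

View pics/w24.png

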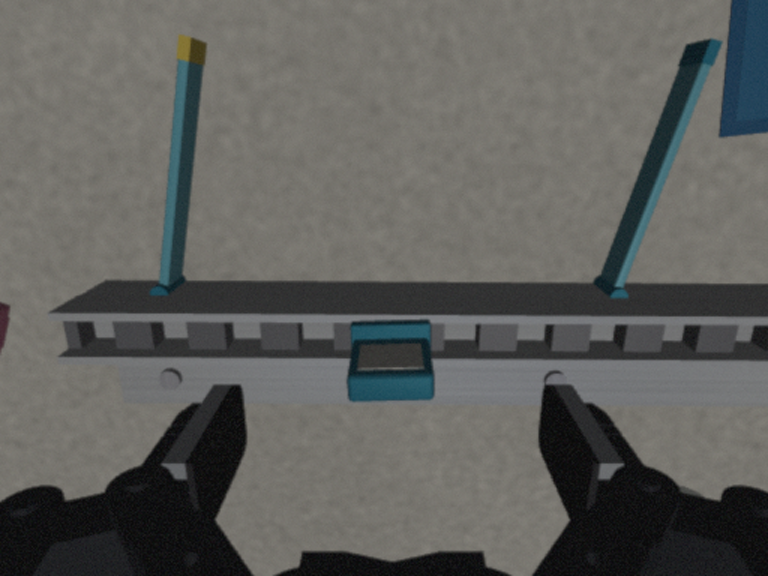

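View pics/t24.png

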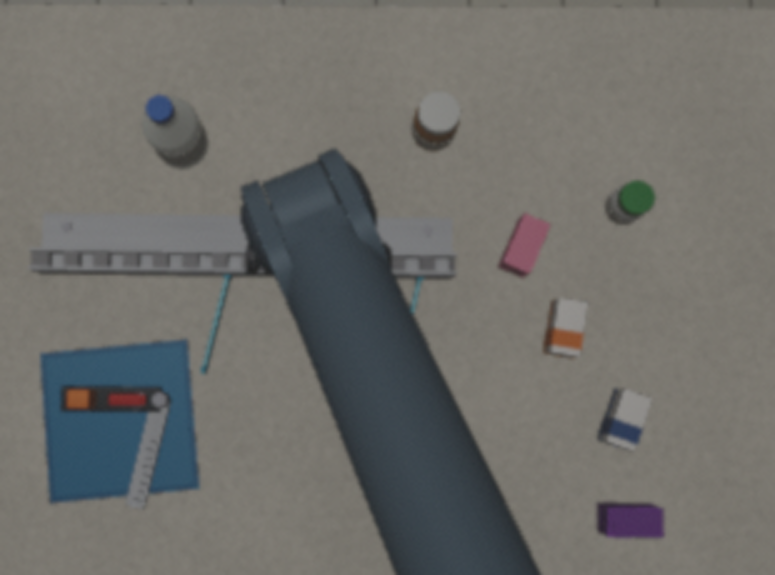

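Run:
```python
from h import *
f=load("w24")
ang(f,(206,48),(184,280),.021);ang(f,(176,62),(160,288),.021)
ang(f,(711,66),(628,289),.021);ang(f,(681,66),(604,284),.021)
q=lambda x,y,z: p2w(f,x/1.5,y/1.5,z).round(4)
print("sh",q(351,322,.056),q(431,322,.056),"top",q(391,387,.092))
plan([((.50,-.31,.22),84,0)])
```

```text
ang from -x 12.04 [ 0.4927 -0.095   0.021 ] [ 0.6    -0.1179  0.021 ]
ang from -x 11.57 [ 0.4984 -0.1089  0.021 ] [ 0.6043 -0.1306  0.021 ]
ang from -x 11.53 [0.4992 0.1286 0.021 ] [0.6039 0.1072 0.021 ]
ang from -x 11.41 [0.4992 0.1153 0.021 ] [0.6012 0.0947 0.021 ]
sh [ 0.6081 -0.0309  0.056 ] [0.6079 0.0048 0.056 ] top [ 0.6204 -0.0129  0.092 ]
8 rows
[-0.3, -3.7, -1.27, 0.76, 0, -0.01, 0, -0.3, -3.71, -1.23, 0.76, 0, -0.01, 0, -0.3, -3.73, -1.17, 0.76, 0, -0.01, 0, -0.29, -3.75, -1.13, 0.76, 0, -0.01, 0, -0.29, -3.76, -1.08, 0.76, 0, -0.01, 0]
[-0.3, -3.78, -1.02, 0.76, 0, -0.01, 0, -0.29, -3.79, -0.98, 0.76, 0, -0.01, 0, -0.29, -3.8, -0.92, 0.76, 0, -0.01, 0]
```

carry_out --deltas '[-0.3,-2.5,-1,0.7,0,0,0,-0.3,-3.7,-1.2,0.7,0,0,0,-0.3,-3.7,-1.2,0.7,0,0,0,-0.3,-3.7,-1.2,0.7,0,0,0,-0.3,-3.7,-1.1,0.7,0,0,0]'

```text
time_s: 28.6
eef_pos: [0.5396, -0.1868, 0.2115]
orientation: [[0.001, 0.059, 0.998], [0.002, 0.998, -0.059], [-1.0, 0.002, 0.001]]
contact_force: [-0.1, 0.2, 0.0]
finger_gap: 0.0855
```

carry_out --deltas '[-0.3,-3.7,-1,0.7,0,0,0,-0.3,-3.7,-1,0.7,0,0,0,0,-3.7,-0.9,0.7,0,0,0,0,-1.6,0,0.4,0,0,0,0,0,0,0,0,0,0]'

```text
time_s: 29.02
eef_pos: [0.4995, -0.3172, 0.2167]
orientation: [[-0.0, 0.114, 0.994], [-0.001, 0.994, -0.114], [-1.0, -0.001, 0.0]]
contact_force: [-1.0, -0.9, 0.2]
finger_gap: 0.0854
```

Run:
```python
from h import *
st()
f=snap("wrist","w25",s=1.5)
st()
```

```text
t 29.02 P [ 0.4995 -0.3172  0.2167] yaw 83.47 xz [-0.    -0.001 -1.   ] F [-1.  -0.9  0.2] gap 0.0854
t 29.07 P [ 0.5008 -0.3132  0.217 ] yaw 83.74 xz [ 0.001  0.001 -1.   ] F [0.5 0.7 1.2] gap 0.0853
```

View pics/w25.png

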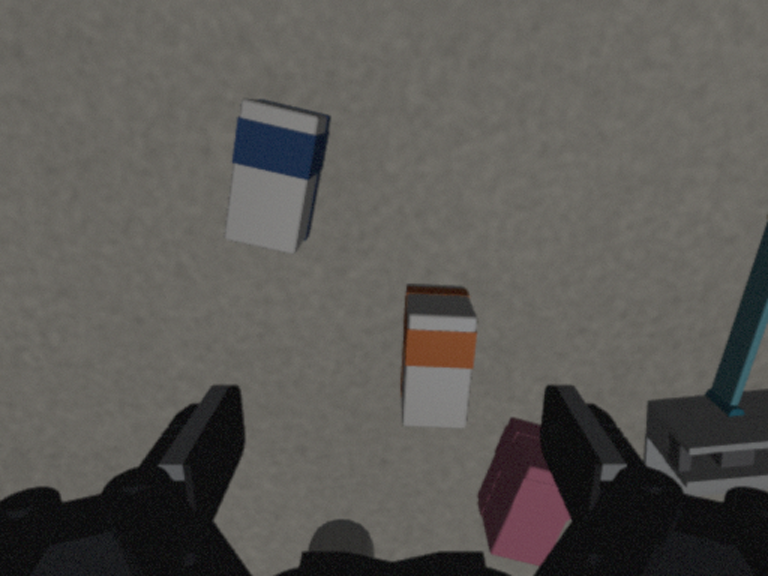

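Run:
```python
from h import *
f=load("w25")
for C in ([(409,316),(475,319),(468,426),(403,424)],[(243,100),(318,115),(297,250),(227,240)]):
    W=np.array([p2w(f,x/1.5,y/1.5,.05)[:2] for x,y in C]); print(W.round(4).tolist(),W.mean(0).round(4))
    l=((W[2]+W[3])-(W[0]+W[1]))/2; w=((W[1]+W[2])-(W[0]+W[3]))/2
    print("len",np.linalg.norm(l).round(4),np.degrees(np.arctan2(l[1],l[0])).round(2),"wid",np.linalg.norm(w).round(4),np.degrees(np.arctan2(w[1],w[0])).round(2))
```

```text
[[0.5137, -0.3105], [0.519, -0.2784], [0.5796, -0.2859], [0.5745, -0.32]] [ 0.5467 -0.2987]
len 0.0613 -7.97 wid 0.0336 81.19
[[0.406, -0.3715], [0.4157, -0.3403], [0.4745, -0.3597], [0.466, -0.3916]] [ 0.4405 -0.3658]
len 0.0626 -18.36 wid 0.0328 73.9
```

Run:
```python
from h import *
st()
plan([((.547,-.298,.16),82,0)])
```

```text
t 29.07 P [ 0.5008 -0.3132  0.217 ] yaw 83.74 xz [ 0.001  0.001 -1.   ] F [0.5 0.7 1.2] gap 0.0853
2 rows
[2.85, 1, 2.21, 0.87, 0.02, -0.05, 0, 2.85, 1.04, 2.19, 0.87, 0.02, -0.05, 0]
```

carry_out --deltas '[1.9,0.7,1.5,0.6,0,0,0,1.9,0.7,1.5,0.6,0,0,0,1.9,0.7,1.4,0.6,0,0,0,0,0,0,0,0,0,0,0,0,0,0,0,0,0]'

```text
time_s: 29.48
eef_pos: [0.5488, -0.2899, 0.1596]
orientation: [[-0.0, 0.128, 0.992], [0.005, 0.992, -0.128], [-1.0, 0.005, -0.001]]
contact_force: [0.3, 0.3, 0.4]
finger_gap: 0.0854
```

carry_out --deltas '[0,0,0,0,0,0,0,0,0,0,0,0,0,0]'

```text
time_s: 29.65
eef_pos: [0.5484, -0.2938, 0.1621]
orientation: [[0.003, 0.133, 0.991], [0.0, 0.991, -0.133], [-1.0, 0.0, 0.003]]
contact_force: [0.4, -0.4, 0.6]
finger_gap: 0.0855
```

carry_out --deltas '[1.8,-0.4,-0.1,0.3,0,0,0,1.8,0,0,0,0,0,0,1.8,0,0,0,0,0,0,1.5,0,0,0,0,0,0,0.4,0,0,0,0,0,0]'

```text
time_s: 30.07
eef_pos: [0.5449, -0.2979, 0.0863]
orientation: [[-0.001, 0.14, 0.99], [0.002, 0.99, -0.14], [-1.0, 0.002, -0.002]]
contact_force: [-0.7, -0.2, -0.4]
finger_gap: 0.0859
```

carry_out --deltas '[0,0,0,0,0,0,60,0,0,0,0,0,0,255,0,0,0,0,0,0,255,0,0,0,0,0,0,255,0,0,0,0,0,0,255]' --grip_force 30

```text
time_s: 30.48
eef_pos: [0.5478, -0.2981, 0.0896]
orientation: [[0.004, 0.139, 0.99], [-0.0, 0.99, -0.139], [-1.0, 0.0, 0.004]]
contact_force: [0.8, 0.0, -0.9]
finger_gap: 0.0335
```

carry_out --deltas '[-1,0,0,0,0,0,255,-2,0,0,0,0,0,255,-2,0,0,0,0,0,255,0,0,0,0,0,0,255]'

```text
time_s: 30.82
eef_pos: [0.5495, -0.2983, 0.1429]
orientation: [[0.009, 0.139, 0.99], [-0.002, 0.99, -0.139], [-1.0, -0.001, 0.009]]
contact_force: [1.5, -0.1, -0.7]
finger_gap: 0.0336
```

Run:
```python
from h import *
st()
f=snap("wrist","w26",s=1.5)
```

```text
t 30.82 P [ 0.5495 -0.2983  0.1429] yaw 82.02 xz [ 0.009 -0.002 -1.   ] F [ 1.5 -0.1 -0.7] gap 0.0336
```

View pics/w26.png

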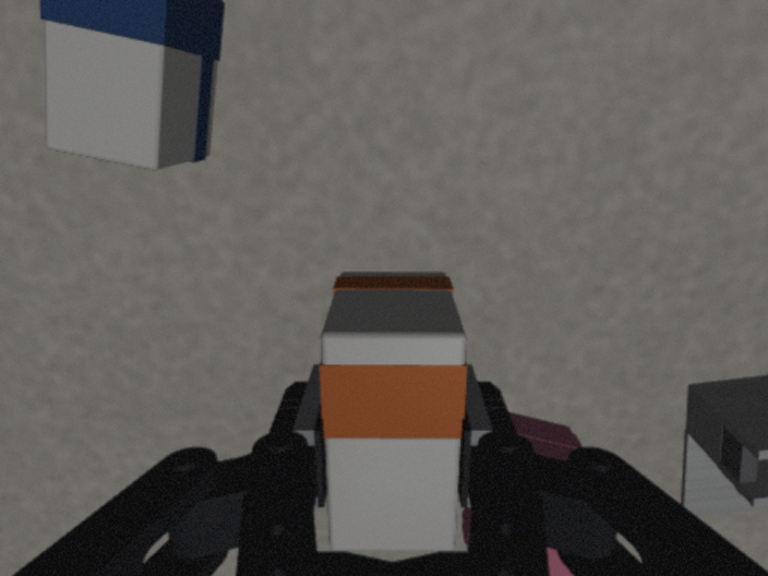

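Run:
```python
from h import *
plan([((.549,-.298,.165),81,255,2.2),((.549,-.045,.165),78,255,3.2),((.549,-.045,.12),78,255,2)])
```

```text
13 rows
[-1.19, 0.01, 0.03, 0.51, 0.21, 0.02, 255, -1.19, 0.01, 0.02, 0.51, 0.21, 0.02, 255, 0, 3.12, -0.49, 0.37, 0, 0, 255, 0, 3.12, -0.52, 0.37, 0, 0, 255, 0, 3.12, -0.53, 0.37, 0, 0, 255]
[0, 3.11, -0.56, 0.37, 0, 0, 255, 0, 3.11, -0.57, 0.37, 0, 0, 255, 0, 3.11, -0.6, 0.37, 0, 0, 255, 0, 3.1, -0.61, 0.37, 0, 0, 255, 0, 3.1, -0.64, 0.37, 0, 0, 255]
[1.5, 0, 0, 0.01, 0, 0, 255, 1.5, 0, 0, 0.01, 0, 0, 255, 1.5, 0, 0, 0.01, 0, 0, 255]
```

carry_out --deltas '[-1.2,0,0,0.5,0,0,255,-1.2,0,0,0.5,0,0,255,0,2,-0.3,0.4,0,0,255,0,3,-0.5,0.4,0,0,255,0,3,-0.5,0.4,0,0,255]'

```text
time_s: 31.28
eef_pos: [0.5466, -0.2174, 0.1627]
orientation: [[0.002, 0.182, 0.983], [0.0, 0.983, -0.182], [-1.0, 0.001, 0.002]]
contact_force: [-0.1, 1.3, -0.3]
finger_gap: 0.0336
```

carry_out --deltas '[0,3.1,-0.6,0.4,0,0,255,0,3.1,-0.6,0.4,0,0,255,0,3.1,-0.6,0.4,0,0,255,0,3.1,-0.6,0.4,0,0,255,0,2.8,-0.6,0.4,0,0,255]'

```text
time_s: 31.7
eef_pos: [0.546, -0.0594, 0.1627]
orientation: [[0.002, 0.211, 0.977], [0.001, 0.977, -0.211], [-1.0, 0.002, 0.001]]
contact_force: [0.9, 1.3, -1.3]
finger_gap: 0.0336
```

carry_out --deltas '[0,1.5,-0.2,0.2,0,0,255,0,0,0,0,0,0,255,1,0,0,0,0,0,255,1,0,0,0,0,0,255,0,0,0,0,0,0,255]'

```text
time_s: 32.12
eef_pos: [0.5456, -0.0491, 0.1394]
orientation: [[-0.004, 0.218, 0.976], [0.0, 0.976, -0.218], [-1.0, -0.001, -0.004]]
contact_force: [-0.3, 0.3, -0.9]
finger_gap: 0.0336
```

carry_out --deltas '[0,0,0,0,0,0,255]'

```text
time_s: 32.2
eef_pos: [0.5464, -0.0487, 0.1406]
orientation: [[-0.002, 0.218, 0.976], [0.001, 0.976, -0.218], [-1.0, 0.0, -0.002]]
contact_force: [-0.2, 0.4, -0.7]
finger_gap: 0.0338
```

Run:
```python
from h import *
st()
f=snap("wrist","w27",s=1.5)
```

```text
t 32.2 P [ 0.5464 -0.0487  0.1406] yaw 77.43 xz [-0.002  0.001 -1.   ] F [-0.2  0.4 -0.7] gap 0.0338
```

View pics/w27.png

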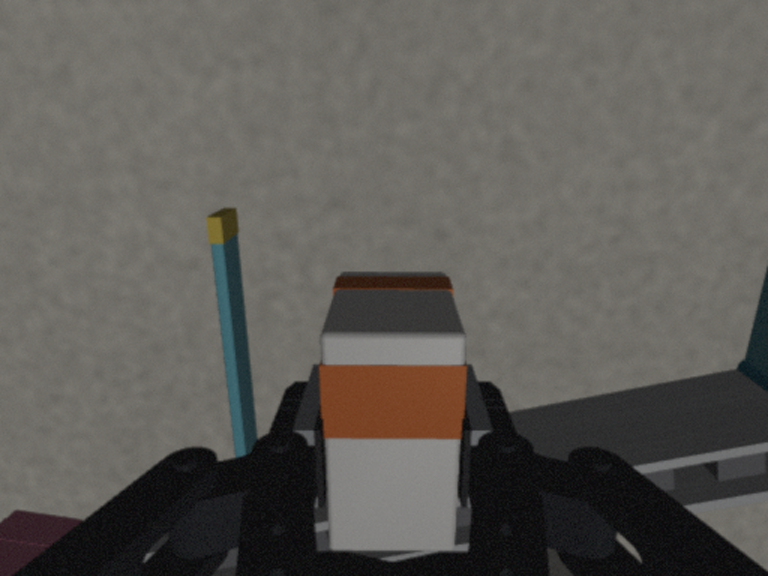

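carry_out --deltas '[1.6,0,0,0,0,0,255,1.6,0,0,-0.4,0,0,255,1,0,0,0,0,0,255,0.4,0,0,0,0,0,255,0,0,0,0,0,0,255]'

```text
time_s: 32.67
eef_pos: [0.5469, -0.047, 0.0953]
orientation: [[-0.0, 0.209, 0.978], [0.001, 0.978, -0.209], [-1.0, 0.001, -0.001]]
contact_force: [0.3, -0.6, -1.6]
finger_gap: 0.0337
```

carry_out --deltas '[0.3,0,0,0,0,0,255,0.1,0,0,0,0,0,255,0,0,0,0,0,0,255]'

```text
time_s: 32.92
eef_pos: [0.5481, -0.0465, 0.0928]
orientation: [[0.003, 0.208, 0.978], [0.001, 0.978, -0.208], [-1.0, 0.001, 0.002]]
contact_force: [0.2, 0.1, -1.6]
finger_gap: 0.0336
```

carry_out --deltas '[0.2,0,0,0,0,0,255,0,0,0,0,0,0,255,0,0,0,0,0,0,255]'

```text
time_s: 33.17
eef_pos: [0.5478, -0.0465, 0.0905]
orientation: [[0.002, 0.208, 0.978], [0.001, 0.978, -0.208], [-1.0, 0.001, 0.002]]
contact_force: [0.1, 0.5, -1.0]
finger_gap: 0.0335
```

carry_out --deltas '[0.15,0,0,0,0,0,255,0,0,0,0,0,0,255,0,0,0,0,0,0,255]'

```text
time_s: 33.42
eef_pos: [0.5481, -0.0465, 0.0895]
orientation: [[0.002, 0.208, 0.978], [0.001, 0.978, -0.208], [-1.0, 0.001, 0.002]]
contact_force: [-1.1, -0.4, 4.0]
finger_gap: 0.034
```

Contact; open to about 55 mm, and lift.

carry_out --deltas '[-0.1,0,0,0,0,0,100,0,0,0,0,0,0,90,0,0,0,0,0,0,90,0,0,0,0,0,0,90,-1.5,0,0,0,0,0,90]'

```text
time_s: 33.83
eef_pos: [0.5452, -0.0467, 0.1026]
orientation: [[-0.004, 0.208, 0.978], [0.002, 0.978, -0.208], [-1.0, 0.001, -0.005]]
contact_force: [-0.4, -0.7, -0.2]
finger_gap: 0.0551
```

carry_out --deltas '[-2.5,0,0,0,0,0,90,-3.5,0,0,0,0,0,50,-2,0,0,0,0,0,0,0,0,0,0,0,0,0]'

```text
time_s: 34.17
eef_pos: [0.5512, -0.0459, 0.1909]
orientation: [[0.012, 0.207, 0.978], [-0.0, 0.978, -0.207], [-1.0, 0.002, 0.012]]
contact_force: [1.2, -0.5, -0.2]
finger_gap: 0.0851
```

Run:
```python
from h import *
st()
f=snap("wrist","w28",s=1.5)
plan([((.45,-.33,.20),74,0)],sp=3.8)
```

```text
t 34.17 P [ 0.5512 -0.0459  0.1909] yaw 78.04 xz [ 0.012 -0.    -1.   ] F [ 1.2 -0.5 -0.2] gap 0.0851
8 rows
[-0.15, -3.73, -0.48, 0.5, 0.06, -0.01, 0, -0.15, -3.73, -0.45, 0.5, 0.06, -0.01, 0, -0.15, -3.74, -0.42, 0.5, 0.06, -0.01, 0, -0.15, -3.74, -0.39, 0.5, 0.06, -0.01, 0, -0.15, -3.74, -0.35, 0.5, 0.06, -0.01, 0]
[-0.15, -3.74, -0.32, 0.5, 0.06, -0.01, 0, -0.15, -3.75, -0.29, 0.5, 0.06, -0.01, 0, -0.14, -3.75, -0.26, 0.5, 0.06, -0.01, 0]
```

View pics/w28.png

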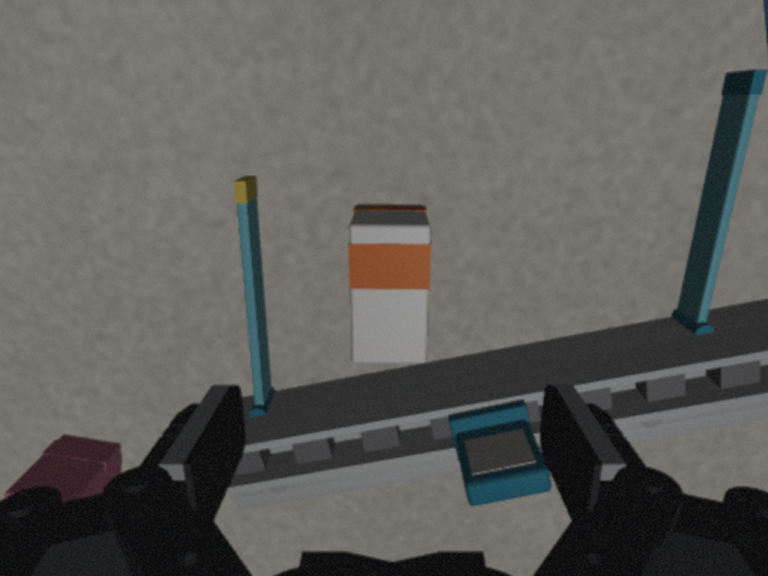

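carry_out --deltas '[-0.2,-2.5,-0.4,0.6,0,0,0,-0.2,-3.7,-0.5,0.6,0,0,0,-0.2,-3.7,-0.5,0.6,0,0,0,-0.2,-3.7,-0.4,0.6,0,0,0,0,-3.7,-0.4,0.6,0,0,0]'

```text
time_s: 34.63
eef_pos: [0.485, -0.2112, 0.1922]
orientation: [[0.001, 0.258, 0.966], [0.001, 0.966, -0.258], [-1.0, 0.001, 0.0]]
contact_force: [1.2, 0.4, -0.0]
finger_gap: 0.0855
```

carry_out --deltas '[0,-3.7,-0.4,0.6,0,0,0,0,-3.7,-0.4,0.6,0,0,0,0,-3.7,-0.4,0.6,0,0,0,0,-3,-0.4,0.6,0,0,0,0,-1.5,0,0,0,0,0]'

```text
time_s: 35.05
eef_pos: [0.4237, -0.3605, 0.191]
orientation: [[-0.002, 0.306, 0.952], [0.0, 0.952, -0.306], [-1.0, -0.0, -0.002]]
contact_force: [-0.7, -0.5, -0.3]
finger_gap: 0.0854
```

carry_out --deltas '[0,0,0,0,0,0,0,0,0,0,0,0,0,0]'

```text
time_s: 35.22
eef_pos: [0.4269, -0.3559, 0.1914]
orientation: [[0.001, 0.301, 0.953], [0.003, 0.953, -0.301], [-1.0, 0.003, -0.0]]
contact_force: [1.1, -0.5, 0.2]
finger_gap: 0.0849
```

Run:
```python
from h import *
st()
f=snap("wrist","w29",s=1.5)
```

```text
t 35.22 P [ 0.4269 -0.3559  0.1914] yaw 72.45 xz [ 0.001  0.003 -1.   ] F [ 1.1 -0.5  0.2] gap 0.0849
```

View pics/w29.png

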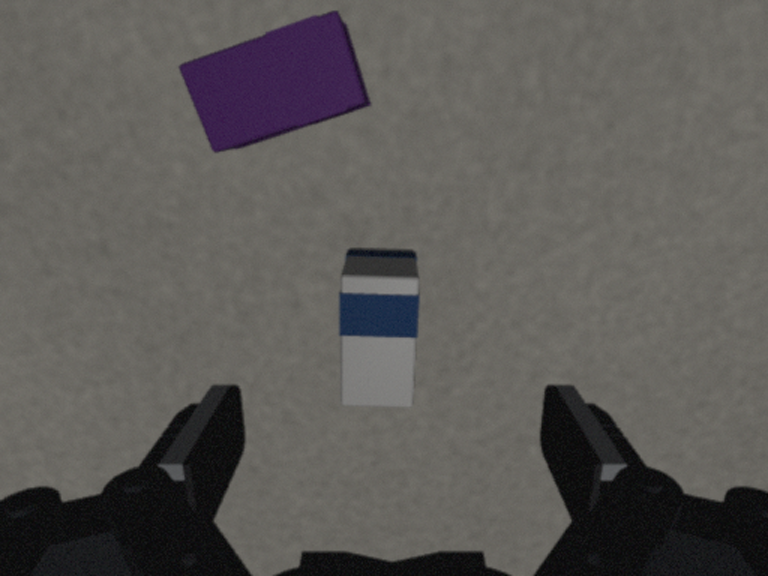

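Run:
```python
from h import *
f=load("w29")
for C in ([(343,276),(418,277),(412,406),(342,405)],):
    W=np.array([p2w(f,x/1.5,y/1.5,.05)[:2] for x,y in C]); c=W.mean(0);print(W.round(4).tolist(),c.round(4))
    l=((W[2]+W[3])-(W[0]+W[1]))/2; w=((W[1]+W[2])-(W[0]+W[3]))/2
    print("len",np.linalg.norm(l).round(4),np.degrees(np.arctan2(l[1],l[0])).round(2),"wid",np.linalg.norm(w).round(4),np.degrees(np.arctan2(w[1],w[0])).round(2))
st()
plan([((c[0],c[1],.15),72.3,0)])
```

```text
[[0.4062, -0.371], [0.4164, -0.3405], [0.4761, -0.3612], [0.4657, -0.3922]] [ 0.4411 -0.3662]
len 0.0632 -19.39 wid 0.0325 71.6
t 35.27 P [ 0.4279 -0.3542  0.1917] yaw 72.64 xz [ 0.001  0.003 -1.   ] F [ 0.2  0.1 -0.5] gap 0.0854
2 rows
[2.08, -0.38, 0.81, 0.17, 0.01, -0.1, 0, 2.08, -0.38, 0.8, 0.17, 0.01, -0.1, 0]
```

carry_out --deltas '[1.4,-0.35,0.8,0.6,0,0,0,1.4,-0.35,0.8,0.5,0,0,0,1.4,0,0,0,0,0,0,0,0,0,0,0,0,0,0,0,0,0,0,0,0]'

```text
time_s: 35.68
eef_pos: [0.4409, -0.3645, 0.149]
orientation: [[-0.001, 0.314, 0.949], [0.004, 0.949, -0.314], [-1.0, 0.004, -0.002]]
contact_force: [-0.6, 0.2, 0.3]
finger_gap: 0.0855
```

carry_out --deltas '[0,0,0,0,0,0,0,0,0,0,0,0,0,0]'

```text
time_s: 35.85
eef_pos: [0.4417, -0.3665, 0.1511]
orientation: [[0.003, 0.316, 0.949], [0.0, 0.949, -0.316], [-1.0, 0.001, 0.002]]
contact_force: [-0.7, -0.0, -0.1]
finger_gap: 0.0855
```

carry_out --deltas '[1.8,0,0,0,0,0,0,1.8,0,0,0,0,0,0,1.5,0,0,0,0,0,0,0.9,0,0,0,0,0,0,0,0,0,0,0,0,30]'

```text
time_s: 36.27
eef_pos: [0.4399, -0.3661, 0.0883]
orientation: [[-0.001, 0.317, 0.948], [0.004, 0.948, -0.317], [-1.0, 0.003, -0.002]]
contact_force: [-0.0, 0.1, 0.1]
finger_gap: 0.076
```

carry_out --deltas '[0,0,0,0,0,0,100,0,0,0,0,0,0,255,0,0,0,0,0,0,255,0,0,0,0,0,0,255,0,0,0,0,0,0,255]' --grip_force 30

```text
time_s: 36.68
eef_pos: [0.4422, -0.3674, 0.0915]
orientation: [[0.004, 0.317, 0.948], [-0.0, 0.948, -0.317], [-1.0, 0.001, 0.004]]
contact_force: [0.4, -0.3, 3.3]
finger_gap: 0.0338
```

carry_out --deltas '[-1,0,0,0,0,0,255,-2,0,0,0,0,0,255,-2.5,0,0,0,0,0,255,-1.5,0,0,0,0,0,255,0,0,0,0,0,0,255]'

```text
time_s: 37.1
eef_pos: [0.4435, -0.3684, 0.1645]
orientation: [[0.008, 0.317, 0.948], [-0.004, 0.948, -0.317], [-1.0, -0.002, 0.009]]
contact_force: [0.4, 0.7, -1.0]
finger_gap: 0.0336
```

Run:
```python
from h import *
st()
f=snap("wrist","w30",s=1.5)
plan([((.47,-.20,.18),76,255),((.547,.045,.165),78,255)],sp=3.4)
```

```text
t 37.1 P [ 0.4435 -0.3684  0.1645] yaw 71.51 xz [ 0.008 -0.004 -1.   ] F [ 0.4  0.7 -1. ] gap 0.0336
14 rows
[-0.29, 2.8, -0.45, -0.75, 0.06, 0.01, 255, -0.29, 2.81, -0.41, -0.75, 0.06, 0.01, 255, -0.3, 2.81, -0.38, -0.75, 0.06, 0.01, 255, -0.29, 2.81, -0.34, -0.75, 0.06, 0.01, 255, -0.29, 2.82, -0.31, -0.75, 0.06, 0.01, 255]
[-0.3, 2.82, -0.26, -0.75, 0.06, 0.01, 255, 0.19, 3.2, 0.19, -0.25, 0, 0, 255, 0.19, 3.2, 0.21, -0.25, 0, 0, 255, 0.19, 3.2, 0.22, -0.25, 0, 0, 255, 0.19, 3.2, 0.23, -0.25, 0, 0, 255]
[0.19, 3.2, 0.25, -0.25, 0, 0, 255, 0.19, 3.2, 0.26, -0.25, 0, 0, 255, 0.19, 3.21, 0.28, -0.25, 0, 0, 255, 0.18, 3.2, 0.29, -0.25, 0, 0, 255]
```

View pics/w30.png

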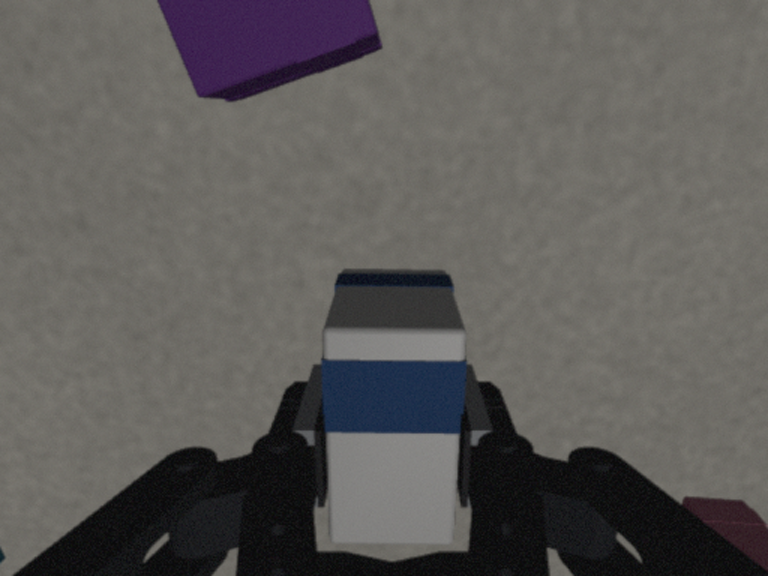

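carry_out --deltas '[-0.5,2,-0.4,-0.7,0,0,255,-0.5,2.8,-0.4,-0.7,0,0,255,-0.3,2.8,-0.4,-0.7,0,0,255,-0.3,2.8,-0.3,-0.7,0,0,255,0,2.8,-0.3,-0.7,0,0,255]'

```text
time_s: 37.57
eef_pos: [0.4618, -0.2333, 0.1756]
orientation: [[0.0, 0.258, 0.966], [0.002, 0.966, -0.258], [-1.0, 0.002, -0.0]]
contact_force: [1.2, -0.2, -1.2]
finger_gap: 0.0338
```

carry_out --deltas '[0,2.8,-0.3,-0.7,0,0,255,0,3.2,0.2,-0.4,0,0,255,0,3.2,0.2,-0.3,0,0,255,0,3.2,0.2,-0.3,0,0,255,0,3.2,0.2,-0.3,0,0,255]'

```text
time_s: 37.98
eef_pos: [0.5038, -0.0832, 0.1753]
orientation: [[-0.001, 0.224, 0.975], [0.002, 0.975, -0.224], [-1.0, 0.001, -0.002]]
contact_force: [0.5, -1.1, -1.2]
finger_gap: 0.0336
```

carry_out --deltas '[0,3.2,0.2,-0.3,0,0,255,0,3.2,0.3,-0.3,0,0,255,0,3.2,0.3,-0.3,0,0,255,0,3.2,0.3,-0.3,0,0,255,0,1.2,0,0,0,0,255]'

```text
time_s: 38.4
eef_pos: [0.5455, 0.0558, 0.1764]
orientation: [[0.001, 0.197, 0.98], [0.006, 0.98, -0.197], [-1.0, 0.006, 0.0]]
contact_force: [-0.1, 0.3, -1.2]
finger_gap: 0.0333
```

carry_out --deltas '[0,0,0,0,0,0,255,0,0,0,0,0,0,255,0,0,0,0,0,0,255]'

```text
time_s: 38.65
eef_pos: [0.545, 0.0474, 0.1757]
orientation: [[-0.001, 0.206, 0.979], [-0.001, 0.979, -0.206], [-1.0, -0.001, -0.001]]
contact_force: [0.6, 0.0, -1.3]
finger_gap: 0.0336
```

Run:
```python
from h import *
st()
f=snap("wrist","w31",s=1.5)
plan([((.547,.045,.14),78,255)],sp=3.4)
```

```text
t 38.65 P [0.545  0.0474 0.1757] yaw 78.14 xz [-0.001 -0.001 -1.   ] F [ 0.6  0.  -1.3] gap 0.0336
2 rows
[1.79, -0.07, 0.11, 0.03, -0.01, 0.02, 255, 1.8, -0.07, 0.1, 0.03, -0.01, 0.02, 255]
```

View pics/w31.png

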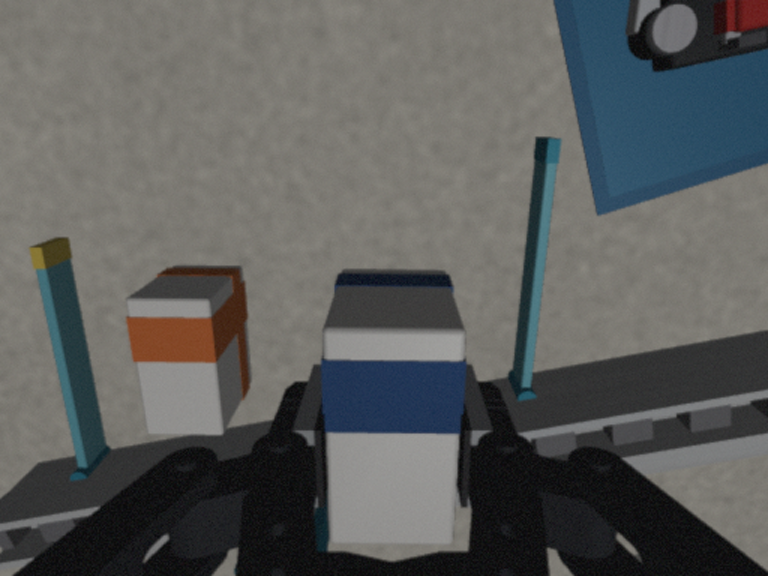

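carry_out --deltas '[2,0,0.1,0,0,0,255,2.2,0,0,0,0,0,255,2,0,0,0,0,0,255,1.2,0,0,0,0,0,255,0.4,0,0,0,0,0,255]'

```text
time_s: 39.12
eef_pos: [0.5454, 0.0465, 0.0964]
orientation: [[-0.003, 0.207, 0.978], [-0.0, 0.978, -0.207], [-1.0, -0.001, -0.003]]
contact_force: [-0.5, -0.4, -1.9]
finger_gap: 0.0338
```

carry_out --deltas '[0.3,0,0,0,0,0,255,0.2,0,0,0,0,0,255,0,0,0,0,0,0,255]'

```text
time_s: 39.37
eef_pos: [0.5478, 0.0488, 0.0945]
orientation: [[0.003, 0.205, 0.979], [0.001, 0.979, -0.205], [-1.0, 0.002, 0.003]]
contact_force: [-0.2, -0.4, 0.2]
finger_gap: 0.0334
```

carry_out --deltas '[0.1,0,0,0,0,0,255,0.1,0,0,0,0,0,255,0,0,0,0,0,0,255]'

```text
time_s: 39.62
eef_pos: [0.5476, 0.049, 0.0924]
orientation: [[0.003, 0.204, 0.979], [0.001, 0.979, -0.204], [-1.0, 0.002, 0.003]]
contact_force: [-0.1, -0.4, -0.1]
finger_gap: 0.0335
```

carry_out --deltas '[0.15,0,0,0,0,0,255,0,0,0,0,0,0,255,0,0,0,0,0,0,255]'

```text
time_s: 39.87
eef_pos: [0.5477, 0.0491, 0.0915]
orientation: [[0.003, 0.204, 0.979], [0.0, 0.979, -0.204], [-1.0, 0.001, 0.003]]
contact_force: [-1.6, -0.0, 5.9]
finger_gap: 0.0335
```

carry_out --deltas '[-0.1,0,0,0,0,0,100,0,0,0,0,0,0,90,0,0,0,0,0,0,90,0,0,0,0,0,0,90,-1.5,0,0,0,0,0,90]'

```text
time_s: 40.28
eef_pos: [0.5449, 0.0483, 0.1042]
orientation: [[-0.004, 0.204, 0.979], [0.001, 0.979, -0.204], [-1.0, -0.0, -0.004]]
contact_force: [-0.0, -1.1, -0.1]
finger_gap: 0.0554
```

carry_out --deltas '[-3,0,0,0,0,0,90,-4,0,0,0,0,0,50,-4,0,0,0,0,0,0,-3,0,-2,0,0,0,0,0,0,0,0,0,0,0]'

```text
time_s: 40.7
eef_pos: [0.529, 0.0559, 0.2541]
orientation: [[0.013, 0.202, 0.979], [0.001, 0.979, -0.202], [-1.0, 0.003, 0.012]]
contact_force: [0.1, 1.2, 0.7]
finger_gap: 0.0856
```

carry_out --deltas '[0,-2,-4,0,0,0,0,0,-3,-2,0,0,0,0,0,0,0,0,0,0,0,0,0,0,0,0,0,0]'

```text
time_s: 41.03
eef_pos: [0.4596, 0.0149, 0.2459]
orientation: [[0.0, 0.208, 0.978], [-0.002, 0.978, -0.208], [-1.0, -0.002, 0.001]]
contact_force: [0.6, -1.2, 0.2]
finger_gap: 0.0854
```

Run:
```python
from h import *
st()
f=snap("wrist","w32",s=1.5)
f=snap("scene","s32",s=1.5)
```

```text
t 41.03 P [0.4596 0.0149 0.2459] yaw 78.02 xz [ 0.    -0.002 -1.   ] F [ 0.6 -1.2  0.2] gap 0.0854
```

View pics/w32.png

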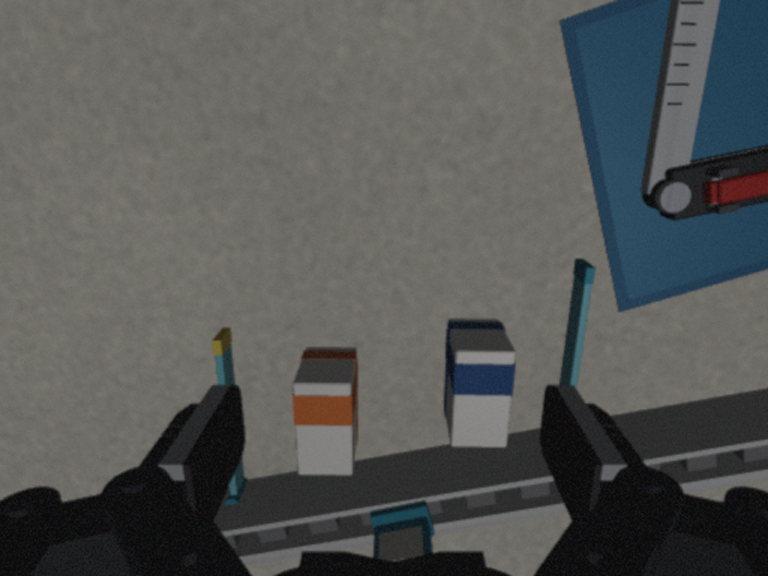

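View pics/s32.png

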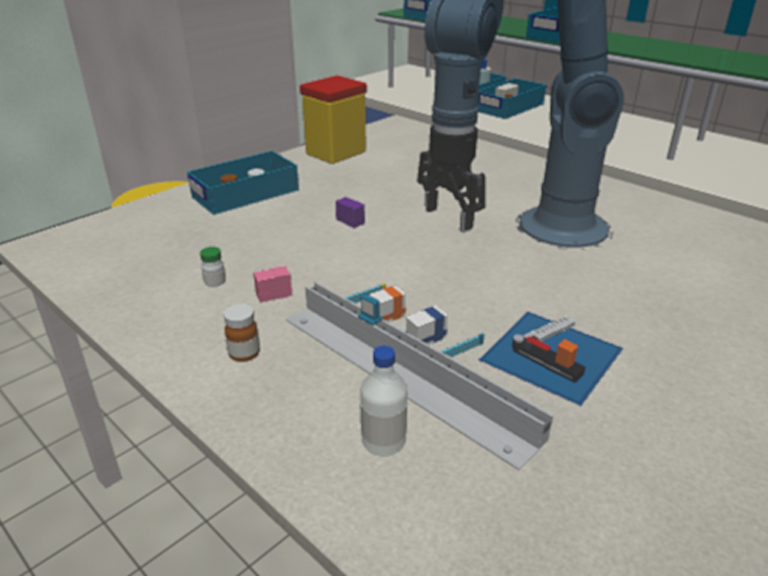

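Run:
```python
from h import *
f=load("w32")
for C in ([(296,387),(354,387),(354,473),(299,473)],[(453,355),(513,354),(507,446),(455,444)]):
    W=np.array([p2w(f,x/1.5,y/1.5,.05)[:2] for x,y in C]); c=W.mean(0);print(c.round(4))
    l=((W[2]+W[3])-(W[0]+W[1]))/2; w=((W[1]+W[2])-(W[0]+W[3]))/2
    print("len",np.linalg.norm(l).round(4),np.degrees(np.arctan2(l[1],l[0])).round(2),"wid",np.linalg.norm(w).round(4),np.degrees(np.arctan2(w[1],w[0])).round(2))
f=snap("top","t32",crop=(120,80,430,310),s=2.5)
print([(np.round(d["position"],3),round(d["conf"],2)) for d in nets.find_in("top","box2_mid")+nets.find_in("scene","box2_mid")])
```

```text
[ 0.5484 -0.0448]
len 0.0597 -13.38 wid 0.0338 78.2
[0.5472 0.0498]
len 0.0602 -9.91 wid 0.0327 77.49
[(array([0.645, 0.091, 0.006]), 0.74), (array([0.397, 0.197, 0.007]), 0.3), (array([ 0.801, -0.128,  0.05 ]), 0.61)]
```

View pics/t32.png

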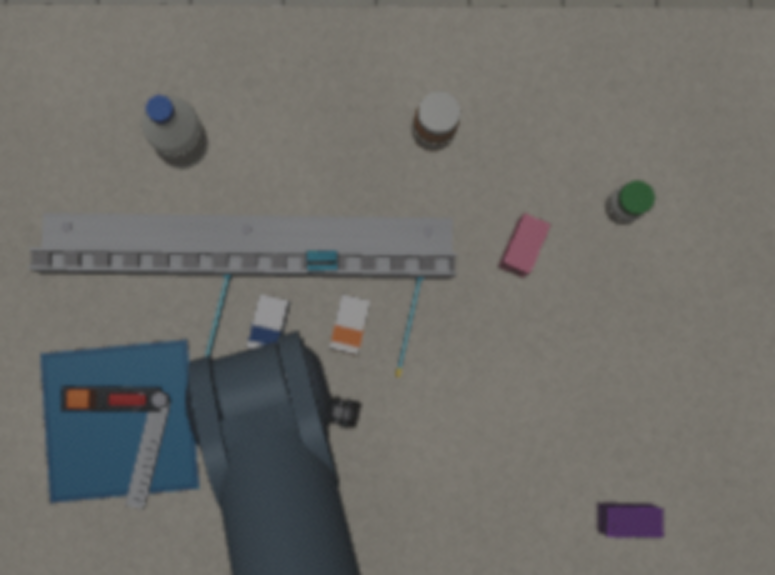

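Run:
```python
from h import *
st(); print(job.finish_job())
```

```text
t 41.28 P [0.4625 0.0181 0.2469] yaw 78.31 xz [ 0.004  0.002 -1.   ] F [ 0.4  0.5 -0.3] gap 0.0853
the job is handed in; nothing more can be done
None
```

I completed every step of the task and handed it in at 41.3 s. No verdict was reported.

**What I did:**
- I bedded the bevel at the yellow-tipped divider and pressed the lever down to its stop, at about 20 N.
- Still locked, it went to the blue-tipped divider and pushed that divider flush against the blade, then went back on the mat.
- The bed marker is one notch nearer the existing divider.
- The orange and blue cartons stand upright in the lane. I saw no green carton in any view, so I took it to be absent. The purple and pink look-alikes were left alone.

**Last checks from the pictures:**
- **Dividers:** both slant about 11.4–12°, alike within about 0.5°. The old one has not visibly moved.
- **Marker:** at y ≈ -13 mm against about -14.5 mm for its notch, with its shoulder down on the rail lips.
- **Cartons:** centres about 59 and 60 mm before the rail, within about 2° of the dividers.
- **Bevel:** flat, with pivot and grip well inside the mat.
- **Bottles and jars:** they look unmoved in the pictures.
- **Gripper:** clear of everything.

**What went wrong or disagreed:**
- On my first descent to the marker a finger came down on its top edge, and the wrist read about 86 N. I backed off and grasped it correctly; the marker looked unmoved. The wrist limit is 120 N. If finger contact counts under the 40 N rule for the gripper's body, this could fail the run.
- The locked blade measured about 1° further over after pushing the new divider, so it may have crept. The divider itself read about 12.8° while the bevel was still against it, and the later views gave the 11.4–12° above.

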